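# Change the seal die at the chocolate counter

### The job

Change the seal die: put the red-handled die back into its own red-labelled holder, fully home, and let go of it. Then lift the flap of the wooden die case right back until it stands upright or leans beyond, leave it open, draw the hidden spare insert out by its yellow grip and finish while holding it still and upright over the middle of the order pad, at least 10 cm clear of it. Leave the blue die, the honey jar, the red tin and the blue gift box where they are.

Things in the scene. Friction and masses are not known exactly. Their poses are not given: they have to be found in the camera images.
- red_die_mid (a point): centre of the loose red die, 31 mm above its foot (62 mm high, 0.10 to 0.19 kg): a steel block 40 mm (its x) x 30 mm (its y) x 20 mm high, and on it a flat red handle 34 mm (x) x 14 mm (y), from 20 to 62 mm above the foot. It stands upright on the counter, z up. Take the handle across its 14 mm. Half a turn about z makes no difference
- red_holder: fixed dark wooden holder with a red label, 66 mm (its x) x 56 mm (its y) x 22 mm high. Origin: centre of its underside, on the counter. Central pocket 46 mm (x) x 36 mm (y), open above, floor 6 mm above the counter. The red die goes in upright, its x along the holder's x (either way round); fully home its centre is 37 mm above the counter
- green_holder: the same holder with a green label, empty; not for the red die. Origin: centre of its underside
- blue_holder: the same holder with a blue label; the blue die stands in it. Origin: centre of its underside
- blue_die_mid (a point): centre of the loose blue-handled die (same shape as the red one), standing in the blue holder; leave it alone
- die_case: fixed wooden box, 110 mm (its x) x 140 mm (its y) x 70 mm high, walls 8 mm, floor 6 mm, closed by a hinged wooden flap. Origin: centre of its underside; its front (where the flap's handle is) faces its -x, its far side +x
- flap (a joint): angle of the case's flap, rad: 0 shut, grows as its front edge is lifted, 1.57 upright, 2.1 stop. The flap is 112 mm deep, 140 mm wide, 8 mm thick, 0.1 kg, hinged along the case's far upper edge; a stiff hinge keeps it at any angle (about 1.5 to 2 N at the handle moves it). It may begin slightly ajar
- flap_hinge (a point): middle of the hinge line, at the case's far upper edge: in the case's frame 55 mm along x, 70 mm up. The hinge line runs along the case's y
- flap_handle (a point): middle of the flap's handle, a round brass bar 8 mm thick along the case's y, 64 mm between its two posts. With the flap shut it lies 96 mm to the case's -x of the hinge and 34 mm above it (26 mm above the flap's upper face), and turns with the flap about the hinge. Pinched lightly from front and back, it turns between the fingers
- insert_mid (a point): centre of the loose spare insert, 29 mm above its lower edge (58 mm high, 0.12 kg): steel plate 50 mm (its x) x 8 mm (its y) x 38 mm high, yellow grip 30 x 14 x 20 mm on its upper edge. It stands upright, x along the case's x, between ribs 20 mm high on the case floor, 10 mm to -x of the case's centre; grip top 64 mm above the counter. Take the grip across its 14 mm; 55 mm is free on either side
- order_pad: white notepad, 151 mm (x) x 107 mm (y) x 12 mm, fixed flat on the counter. Origin: centre of its underside
- hat_box: tall purple round box shown on a stand near the middle of the counter, fixed, always in the same place; an obstacle. Seen from above it reaches 80 mm towards the robot, 60 mm away from it and 100 mm to either side of its origin (in its foot), 220 mm high, tilted back
- gift_hamper: round wicker basket of sweet cones, fixed, always in the same place, about 140 mm wide; basket 75 mm high, cones to about 0.3 m; keep clear. Origin: its foot
- honey_jar: loose honey jar with a yellow lid, 54 mm wide, 75 mm high; leave it alone. Origin: centre of its underside
- red_tin: loose round dark red pastille tin, 69 mm wide, 42 mm high; leave it alone. Origin: centre of its underside
- blue_gift_box: loose blue gift box with a white ribbon, 64 x 67 x 64 mm; leave it alone. Origin: centre of its underside
Things that resemble listed ones, but are neither listed nor needed, are in the scene too. Leave any orange look-alike of the part that bears red_die_mid alone.

How it is judged:
On the way, in this order (a step that is already met when the one before it is completed fails the run):
1. the red die stands fully home in the red holder and is let go (horizontal distance between red_die_mid and red_holder below 0.008 m and height (world z) of red_die_mid between 0.03 and 0.041 m and angle between red_die_mid's own z axis and vertical below 0.12 rad and contact force between the fingers and red_die below 0.05 N), for 0.2 s.
2. the flap is lifted right back and stands by itself, let go (value of joint flap above 1.35 rad and contact force between the fingers and flap below 0.05 N), for 0.2 s.
3. the insert is drawn up out of the case in the fingers (height (world z) of insert_mid above 0.11 m and contact force between the fingers and spare_insert above 0.5 N), for 0.1 s.
At the end, for the whole second after the job is handed in: Red die in the red holder within 8 mm, within 4 mm of fully down, upright, let go; flap open over 1.35 rad; fingers hold the insert, still, within 15 degrees of upright, its centre over 139 mm above the counter and within 50 mm of the pad's centre seen from above, touching nothing else (all of step 1 and value of joint flap above 1.35 rad and horizontal distance between insert_mid and order_pad below 0.05 m and height (world z) of insert_mid above 0.139 m and angle between insert_mid's own z axis and vertical below 0.26 rad and contact force between the fingers and spare_insert above 0.5 N and contact force between spare_insert and die_case below 0.05 N and contact force between spare_insert and order_pad below 0.05 N and linear speed of spare_insert below 0.03 m/s); the arm keeps its last pose, push and grip.
It fails at once if the blue die is moved more than 20 mm (distance of blue_die_mid from where it was at the start of the episode above 0.02 m).
It fails at once if the honey jar is moved more than 20 mm (distance of honey_jar from where it was at the start of the episode above 0.02 m).
It fails at once if the red tin is moved more than 20 mm (distance of red_tin from where it was at the start of the episode above 0.02 m).
It fails at once if the blue gift box is moved more than 20 mm (distance of blue_gift_box from where it was at the start of the episode above 0.02 m).
It also fails if it takes over 72 s, if anything falls off the work surface, if the arm or the gripper's body presses on something with over 40 N, if the wrist force passes 120 N, or if a joint passes its speed limit or range.

### The arm

A 6-joint arm with a two-finger parallel gripper is mounted at the origin on a cart in front of the work surface, level with it; the furniture and walls round the work are solid. World frame = base frame: x ahead of the robot, y to its left, z up, the work surface at z = 0. Lengths are in m, angles in rad, forces in N, time in s.
With the tool pointing down it reaches from about 0.375 to 0.975 m from the base axis. Payload 3.8 kg.
Tool frame: the origin (TCP) lies on the centre line of the jaws, within the pads' length; the fingertips stand 8 mm ahead of it and the grasp point (between the pads) lies 11 mm behind it; z points along the fingers, y is the direction in which the jaws open and shut (so a half turn about z gives the same grasp; the last joint's range is limited). The gripper opens to 85 mm and grips with 20 to 120 N. Pads are 22 mm wide; open, the fingers measure 114 mm over their backs; the gripper's body (76 mm by 85 mm) begins 54 mm behind the grasp point. The pads swing forward as they close: fully open they stand 13 mm farther back than shut.
Start: joints at [1.282, 0.264, 1.604, -0, 1.274, -0.037], TCP at [0.168, 0.654, 0.239] pointing down, gripper open.
Joint ranges: [-2.63, 2.63], [-0.94, 2.18], [0.31, 2.57], [-1.31, 4.45], [0, 2.66], [-2.55, 2.55]. Speed limits (rad/s): [2.57, 2.57, 3.14, 3.14, 3.14, 3.14].

### API

Orientations are given as a rotation vector (axis times angle).
In Python, from workcell import * gives the robot as it stands.
- The arm moves only by the tool play_rows, never from a script. Its arguments are lists of equal length, an entry for each row: "slide": the shift along the tool's x, y, z in cm, a list of three; "delta_rot": the turn, a rotation vector about the tool's x, y, z in rad, a list of three. In form: {"slide": [[x, y, z], ...], "delta_rot": [[wx, wy, wz], ...]}. A call has 1 to 12 rows; each row is the pose to reach, as a shift and turn from the pose measured when the call began, along the tool's axes at that moment; what a row does not reach only later rows make up. A row lasts 1/12 s, in which the tool goes at most 41.7 mm and 7.16 degrees, less where a joint would pass 70% of its speed; a pose out of reach is approached as far as the arm can. A call with a gripper value outside its range is refused whole. "hand" is the opening, from 0 (shut) to 1 (fully open), set as the call begins (left out, the last holds). The fingers move at their own pace and stop on an object; "force" is the grip in N (left out, the last holds). Time passes only in rows, so rows that repeat a pose let the fingers close. It gives the time, the measured TCP pose, the force and the opening at its end, in the units of the state.
- read_state(): the state, without advancing time (a new reading comes with each control period).
- read_camera(name): name is "scene" or "top" or "wrist"; returns a dict with "image" (400x640x3 uint8, red, green, blue), "depth" (400x640 float32, m along the optical axis (not along the pixel's ray), 0 where there is no reading), "fovy" (degrees; the focal length in pixels is half the picture's height over the tangent of half this angle, whatever the lens; pixels are square), "cx", "cy" (the principal point, pixels), "k1" (the pictures are not rectified: a ray, as slopes to the right and down, at radius r is drawn at 1 + k1 r^2 times it, then the intrinsics apply), "world_from_camera" (4x4, takes a point from camera to world coordinates); the wrist camera has in their place "hand_eye" (4x4, takes a point from camera to tool coordinates, whose origin is the TCP and whose axes are the flange's). Camera axes: x right, y up, looking along -z (the intrinsics and any distortion apply to the point x, -y, -z); pixel columns grow to the right and rows downward; lengths in m; the calibration is good to about 2 mm. A picture is of the moment at which its call begins: read the wrist's pose just before it.
- finish_job(): hands the job in, once; it reports no verdict.
Trained networks look in a picture, given as the dict that the camera call returned (one of the last four; its "shot" number tells which), for a name from the list of things; names that differ only in an ending like _2 or _b are one class to them, and where a whole thing is asked for, a point or a joint stands for the part that bears it (a point fixed in the world has none). Each returns a list of dicts, best first, with "conf" (0 to 1); they miss things now and then, are a little off and sometimes report something else, mostly with a low value. They report only what shows in the picture. A call takes as long as a camera call. They do not tell look-alikes from the thing itself.
- spot_in(target, picture): "bbox" ([centre column, centre row, width, height] in pixels, round what is visible of it).
- landmark_of(target, picture): "at" ([column, row] in pixels: a listed point, or the origin of a listed thing).
The state is a dict: "time": time; "q": joint angles; "joint_vel": joint speeds; "joint_torque": joint torques, N m; "tool_pos": TCP position; "tcp_rot": TCP orientation; "wrist_force": force on the tool from outside, world axes, zero at the start; "torque": the same for the moment, N m; "width": opening from 0.0 (shut) to 1.0 (fully open).
Only numpy, scipy, OpenCV 4.12 (cv2) and the standard library are available. Lean on these libraries where they do the work, as an engineer would, in place of code of your own. Each camera call takes 0.05 s, during which the arm holds its last target.

## Working session

There is one attempt and no reset: what is moved stays moved. The work goes in short steps, Python scripts to look and compute and a tool call to move; the robot and the scene stay as the last step left them, time stands still between calls to the robot, and variables do not carry over. Pictures are saved under pics/ and viewed, and the job is handed in when it is done.

Besides the shell and the picture viewer there is one more tool, called after "Request:" as a command line: name --argument value ..., lists and objects as JSON in quotes. play_rows: Moves the arm, as the interface text tells. Its arguments: {"type":"object","properties":{"slide":{"type":"array"},"delta_rot":{"type":"array"},"hand":{"type":"number"},"force":{"type":"number"}},"required":["slide","delta_rot"]}

```bash
ls -la; mkdir -p pics; cat > h.py <<'E'
from workcell import *
import numpy as np, cv2
from scipy.spatial.transform import Rotation as R
def intr(p):
    h,w=p["image"].shape[:2]; f=h/2/np.tan(np.radians(p["fovy"])/2)
    return f,p["cx"],p["cy"],p["k1"]
def T_of(p,st=None):
    if "world_from_camera" in p: return np.array(p["world_from_camera"])
    T=np.eye(4);T[:3,:3]=R.from_rotvec(st["tcp_rot"]).as_matrix();T[:3,3]=st["tool_pos"]
    return T@np.array(p["hand_eye"])
def ray(p,uv):
    f,cx,cy,k=intr(p); uv=np.atleast_2d(np.array(uv,float))
    d=(uv-[cx,cy])/f; u=d.copy()
    for _ in range(20):
        r2=(u**2).sum(1,keepdims=True); u=d/(1+k*r2)
    return np.c_[u[:,0],-u[:,1],-np.ones(len(u))]
def on_z(p,T,uv,z):
    r=ray(p,uv)@T[:3,:3].T; o=T[:3,3]
    return o+r*((z-o[2])/r[:,2])[:,None]
def cloud(p,T):
    h,w=p["depth"].shape; v,u=np.mgrid[0:h,0:w]
    r=ray(p,np.c_[u.ravel(),v.ravel()]); c=r*p["depth"].reshape(-1,1)
    return (c@T[:3,:3].T+T[:3,3]).reshape(h,w,3)
def save(p,name): cv2.imwrite("pics/"+name,cv2.cvtColor(p["image"],cv2.COLOR_RGB2BGR))
def proj(p,T,X):
    f,cx,cy,k=intr(p); c=(np.atleast_2d(X)-T[:3,3])@T[:3,:3]
    u=np.c_[c[:,0]/-c[:,2],-c[:,1]/-c[:,2]]; r2=(u**2).sum(1,keepdims=True)
    return u*(1+k*r2)*f+[cx,cy]
E
python3 - <<'E'
from h import *
import pickle
st=read_state(); print(st)
for n in("top","scene"):
    p=read_camera(n); save(p,n+"0.png"); pickle.dump(p,open(n+"0.pkl","wb"))
    T=T_of(p); print(n,p["fovy"],p["k1"],T.round(3).tolist())
    for t in "red_die_mid red_holder green_holder blue_holder blue_die_mid die_case flap_hinge flap_handle insert_mid order_pad hat_box gift_hamper honey_jar red_tin blue_gift_box".split():
        r=landmark_of(t,p)
        print(t,[(np.round(d["at"],1).tolist(),round(d["conf"],2),on_z(p,T,d["at"],0.031 if 'die_mid' in t else 0.1 if 'handle' in t else .07 if 'hinge' in t else 0)[0].round(3).tolist()) for d in r[:3]])
print(read_state()["time"])
E
```

```text
total 12
drwxr-xr-x  3 agent agent 4096 Dec  6 12:22 .
drwxr-xr-x 23 root  root  4096 Dec  6 12:22 ..
drwxr-xr-x  2 agent agent 4096 Dec  6 12:22 pics
{'time': 0.0, 'q': array([ 1.28212914e+00,  2.64746582e-01,  1.60538493e+00,  4.78963159e-06,
        1.27370331e+00, -3.68719901e-02]), 'joint_vel': array([ 1.21827654e-03, -1.20296688e-03, -4.13121158e-05,  2.09237955e-03,
        1.32647581e-03,  1.80201252e-04]), 'joint_torque': array([-1.01126821e-03, -5.15107656e+01, -3.67319870e+01, -8.86894509e-05,
        1.31132256e-02,  1.51192296e-05]), 'tool_pos': array([0.16794848, 0.6530294 , 0.23796054]), 'tcp_rot': array([-0.39443072, -3.11636094,  0.00347387]), 'wrist_force': array([ 0.04192054,  0.01007192, -0.870709  ]), 'torque': array([ 0.00722729, -0.02255543, -0.0503429 ]), 'width': 0.9982665596965956}
top 48.94269376161195 -0.10831509501312131 [[0.168, 0.865, -0.473, -0.082], [-0.986, 0.146, -0.082, -0.192], [-0.002, 0.48, 0.877, 1.352], [0.0, 0.0, 0.0, 1.0]]
red_die_mid [([311.6, 195.7], 0.61, [0.63, -0.059, 0.031]), ([339.1, 202.5], 0.57, [0.619, -0.155, 0.031])]
red_holder [
[... 1221 characters left out ...]
 0.0]), ([229.1, 180.0], 0.6, [0.439, 0.232, 0.0])]
blue_holder [([284.6, 256.7], 0.68, [0.466, -0.165, 0.0])]
blue_die_mid [([280.3, 250.4], 0.56, [0.456, -0.162, 0.031])]
die_case [([272.1, 153.5], 0.79, [0.633, 0.302, 0.0]), ([284.3, 129.8], 0.51, [0.741, 0.425, -0.0]), ([334.1, 223.5], 0.37, [0.657, -0.12, 0.0])]
flap_hinge [([286.9, 128.7], 0.72, [0.711, 0.33, 0.07])]
flap_handle [([260.7, 132.5], 0.73, [0.6, 0.31, 0.1])]
insert_mid []
order_pad [([228.2, 183.5], 0.79, [0.43, 0.216, 0.0])]
hat_box []
gift_hamper []
honey_jar [([337.1, 351.2], 0.75, [0.456, -0.477, 0.0])]
red_tin [([341.7, 195.2], 0.94, [0.745, -0.02, 0.0])]
blue_gift_box [([330.6, 171.7], 0.85, [0.774, 0.105, 0.0])]
1.6
```

View pics/top0.png

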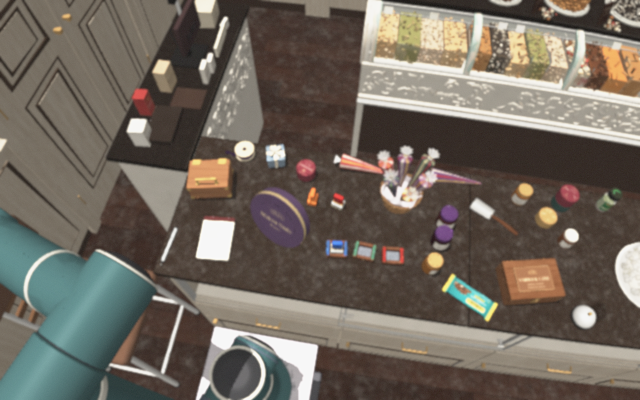

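View pics/scene0.png

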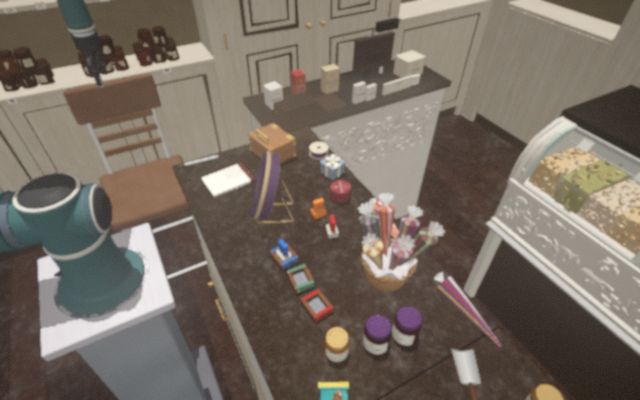

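```bash
python3 - <<'E'
import pickle,cv2,numpy as np
p=pickle.load(open("scene0.pkl","rb"));im=p["image"][180:330,240:400,::-1]
a=cv2.resize(im,None,fx=4,fy=4,interpolation=cv2.INTER_CUBIC)
cv2.imwrite("pics/c1.png",a[:600])
p=pickle.load(open("top0.pkl","rb"));im=p["image"][140:290,280:440,::-1]
a=cv2.resize(im,None,fx=4,fy=4,interpolation=cv2.INTER_CUBIC)
cv2.imwrite("pics/c2.png",a[:600])
E
```

```text
(no output)
```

View pics/c1.png

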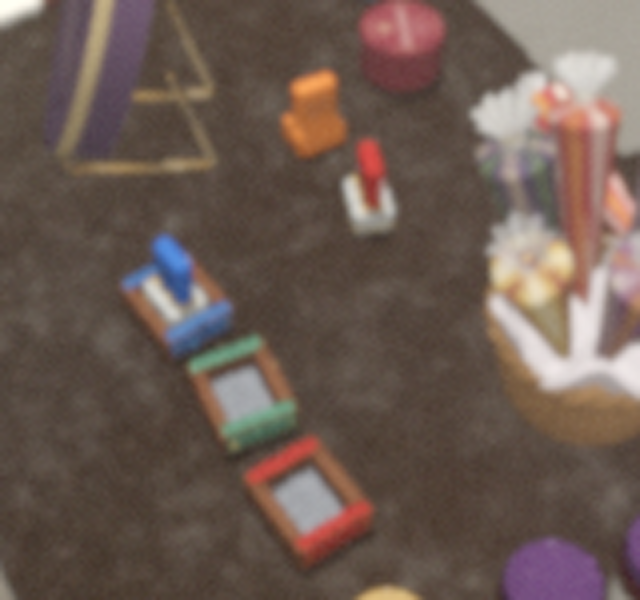

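View pics/c2.png

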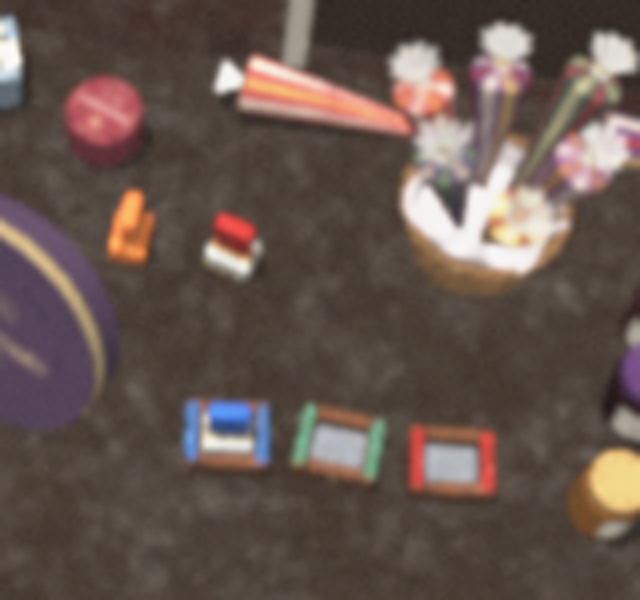

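The red die is at scene (331,225) / top (339,202): grey steel block and flat red handle. The all-orange look-alike, at scene (318,209) / top (313,197), is not the target. The red-labelled holder is at scene (314,305) / top (392,257). The flap case is at top (210,180), and the pad at (217,241). I'll get obstacle extents and coarse yaws from depth.

```bash
python3 - <<'E'
from h import *
import pickle
for n in("top","scene"):
    p=pickle.load(open(n+"0.pkl","rb"));T=T_of(p);C=cloud(p,T)
    hsv=cv2.cvtColor(p["image"],cv2.COLOR_RGB2HSV)
    X=C.reshape(-1,3); ok=(p["depth"].ravel()>0)
    def rep(l,m):
        q=X[m&ok]; 
        if len(q)>3: print(n,l,len(q),q.min(0).round(3),q.max(0).round(3),q.mean(0).round(3))
    H=hsv.reshape(-1,3)
    red=((H[:,0]<6)|(H[:,0]>173))&(H[:,1]>150)&(H[:,2]>90)
    near=lambda x,y,r:(np.hypot(X[:,0]-x,X[:,1]-y)<r)
    rep("redhandle",red&near(.625,-.15,.05))
    q=X[red&near(.625,-.15,.05)]; 
    if len(q)>5:
        u,s,v=np.linalg.svd(q[:,:2]-q[:,:2].mean(0));print(v[0],s)
    rep("redlabel",red&near(.465,-.35,.06))
    rep("hat",near(.55,.05,.14)&(X[:,2]>.03)&(X[:,2]<.3))
    rep("hamper",near(.68,-.33,.14)&(X[:,2]>.02)&(X[:,2]<.4))
    rep("case",near(.63,.305,.1)&(X[:,2]>.05)&(X[:,2]<.3))
    for z in(.1,.2): rep("hat%s"%z,near(.55,.05,.14)&(abs(X[:,2]-z)<.02))
p=read_camera("wrist"); print(p["hand_eye"],p["fovy"],p["k1"]); save(p,"w0.png")
E
```

```text
top redhandle 67 [ 0.614 -0.167 -0.009] [ 0.674 -0.132  0.064] [ 0.629 -0.15   0.047]
[-0.98428209 -0.17660341] [0.13042377 0.06852543]
top redlabel 85 [ 0.437 -0.392 -0.004] [ 0.493 -0.319  0.028] [ 0.466 -0.351  0.019]
top hat 2291 [ 0.426 -0.071  0.031] [0.641 0.119 0.227] [0.486 0.022 0.144]
top hamper 2577 [ 0.579 -0.445  0.02 ] [ 0.789 -0.23   0.24 ] [ 0.674 -0.354  0.151]
top case 1290 [0.563 0.224 0.051] [0.701 0.38  0.114] [0.625 0.299 0.077]
top hat0.1 390 [ 0.433 -0.037  0.08 ] [0.515 0.119 0.12 ] [0.471 0.043 0.101]
top hat0.2 783 [ 0.457 -0.061  0.18 ] [0.551 0.091 0.22 ] [0.502 0.004 0.2  ]
scene redhandle 48 [ 0.619 -0.167  0.03 ] [ 0.638 -0.135  0.063] [ 0.627 -0.155  0.057]
[-0.37868193 -0.92552687] [0.07154791 0.02458361]
scene redlabel 161 [ 0.441 -0.389 -0.003] [ 0.495 -0.305  0.026] [ 0.469 -0.359  0.02 ]
scene hat 1057 [ 0.427 -0.074  0.03 ] [0.638 0.118 0.223] [ 0.5   -0.009  0.163]
scene hamper 4610 [ 0.579 -0.443  0.02 ] [ 0.793 -0.24   0.241] [ 0.675 -0.365  0.151]
scene case 918 [0.567 0.221 0.051] [0.706 0.384 0.111] [0.632 0.29  0.077]
scene hat0.1 90 [ 0.438 -0.043  0.081] [0.56  0.115 0.12 ] [0.479 0.03  0.099]
scene hat0.2 554 [ 0.457 -0.061  0.18 ] [0.555 0.086 0.22 ] [ 0.503 -0.016  0.202]
[[-1.94990555e-04  9.58039316e-01  2.86636757e-01  7.32163108e-02]
 [ 9.99999932e-01  2.76192522e-04 -2.42860527e-04  1.34220923e-03]
 [-3.11836862e-04  2.86636690e-01 -9.58039305e-01 -1.34937025e-01]
 [ 0.00000000e+00  0.00000000e+00  0.00000000e+00  1.00000000e+00]] 71.22961998718618 -0.041847542260965306
```

```bash
cat >> h.py <<'E'
def Rdown(th):
    y=np.array([np.cos(th),np.sin(th),0]);z=np.array([0,0,-1.]);return np.c_[np.cross(y,z),y,z]
def plan(tgt,th=None,Rt=None):
    st=read_state();R0=R.from_rotvec(st["tcp_rot"]).as_matrix()
    if Rt is None: Rt=Rdown(th) if th is not None else R0
    s=R0.T@(np.array(tgt)-st["tool_pos"])*100; d=R.from_matrix(R0.T@Rt).as_rotvec()
    print("slide",s.round(2).tolist(),"rot",d.round(4).tolist(),"rows>=",max(np.linalg.norm(s)/4.17,np.degrees(np.linalg.norm(d))/7.16).round(1),"t",st["time"],"pos",st["tool_pos"].round(4),"q",np.round(st["q"],2))
E
python3 -c "
from h import *
plan([.60,-.165,.33],np.radians(-18))"
```

```text
slide [-62.22, -68.53, -9.07] rot [-0.0001, 0.0001, 1.6332] rows>= 22.3 t 1.65 pos [0.1682 0.6537 0.2392] q [ 1.28  0.26  1.6   0.    1.27 -0.04]
```

View pics/w0.png

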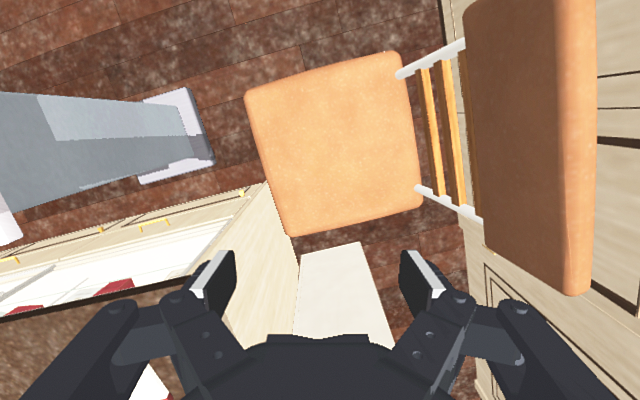

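Request:
play_rows --slide '[[-4, -4, -3], [-31, -34, -9], [-31, -34, -9], [-31, -34, -9], [-31, -34, -9], [-31, -34, -9], [-31, -34, -9], [-31, -34, -9], [-31, -34, -9], [-31, -34, -9], [-31, -34, -9], [-31, -34, -9]]' --delta_rot '[[0, 0, 0.1], [0, 0, 0.8], [0, 0, 0.8], [0, 0, 0.8], [0, 0, 0.8], [0, 0, 0.8], [0, 0, 0.8], [0, 0, 0.8], [0, 0, 0.8], [0, 0, 0.8], [0, 0, 0.8], [0, 0, 0.8]]'

```text
time: 2.65
tool_pos: [0.3858, 0.2432, 0.331]
tcp_rot: [1.58, 2.711, 0.001]
wrist_force: [-0.3, 0.7, -0.4]
width: 0.997
```

```bash
python3 -c "
from h import *
plan([.60,-.165,.33],np.radians(-18))"
```

```text
slide [-46.07, -1.48, 0.22] rot [0.0037, 0.0015, 0.8295] rows>= 11.1 t 2.65 pos [0.3858 0.2432 0.331 ] q [ 0.51 -0.21  1.92 -0.    1.43 -0.01]
```

Request:
play_rows --slide '[[-46, -1.5, 0], [-46, -1.5, 0], [-46, -1.5, 0], [-46, -1.5, 0], [-46, -1.5, 0], [-46, -1.5, 0], [-46, -1.5, 0], [-46, -1.5, 0], [-46, -1.5, 0], [-46, -1.5, 0], [-46, -1.5, 0], [-46, -1.5, 0]]' --delta_rot '[[0, 0, 0.83], [0, 0, 0.83], [0, 0, 0.83], [0, 0, 0.83], [0, 0, 0.83], [0, 0, 0.83], [0, 0, 0.83], [0, 0, 0.83], [0, 0, 0.83], [0, 0, 0.83], [0, 0, 0.83], [0, 0, 0.83]]'

```text
time: 3.65
tool_pos: [0.6013, -0.1704, 0.3313]
tcp_rot: [2.541, 1.837, 0.002]
wrist_force: [-1.3, -0.0, 0.4]
width: 1.0
```

```bash
python3 - <<'E'
from h import *
import pickle
st=read_state();p=read_camera("wrist");save(p,"w1.png");pickle.dump((st,p),open("w1.pkl","wb"))
print(st["time"],st["tool_pos"],st["tcp_rot"],st["joint_vel"].round(3))
T=T_of(p,st)
for t,z in(("red_die_mid",.031),("red_holder",0),("blue_holder",0),("green_holder",0)):
    print(t,[(np.round(d["at"],1).tolist(),round(d["conf"],2),on_z(p,T,d["at"],z)[0].round(4).tolist()) for d in landmark_of(t,p)])
E
```

```text
3.65 [ 0.60134911 -0.17036808  0.33126567] [2.54143194e+00 1.83720642e+00 1.67866497e-03] [-0.037  0.057 -0.059  0.056  0.065 -0.034]
red_die_mid [([330.4, 151.4], 0.81, [0.6298, -0.1525, 0.031]), ([313.0, 91.3], 0.58, [0.632, -0.0612, 0.031])]
red_holder [([278.8, 279.0], 0.75, [0.4644, -0.3549, 0.0])]
blue_holder [([241.3, 188.0], 0.92, [0.4661, -0.1674, 0.0])]
green_holder [([259.1, 236.7], 0.94, [0.4615, -0.2616, 0.0])]
```

View pics/w1.png

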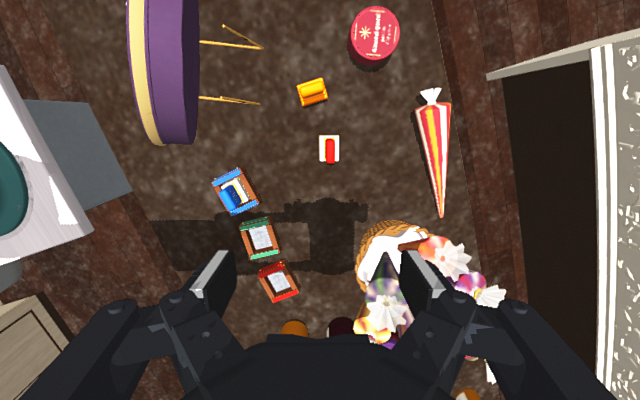

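The wrist view shows the red die (white block, red handle) at (330,150). The orange look-alike is at (313,92), and the red holder, empty, at (278,281). I'll fit their yaws from segmented colours.

```bash
python3 - <<'E'
from h import *
import pickle
st,p=pickle.load(open("w1.pkl","rb"));T=T_of(p,st);C=cloud(p,T)
im=p["image"];hsv=cv2.cvtColor(im,cv2.COLOR_RGB2HSV).astype(int)
red=((hsv[...,0]<6)|(hsv[...,0]>173))&(hsv[...,1]>150)&(hsv[...,2]>90)
def sub(m,u0,u1,v0,v1):
    k=np.zeros_like(m);k[v0:v1,u0:u1]=m[v0:v1,u0:u1];return np.argwhere(k)[:,::-1]
uv=sub(red,315,345,130,170); print(len(uv)); d=np.array([C[v,u] for u,v in uv]);print("depth z",np.percentile(d[:,2],[5,50,95]))
w=on_z(p,T,uv,.062)[:,:2]; r=cv2.minAreaRect((w*1000).astype(np.float32));print("handle",r, cv2.boxPoints(r).round(1).tolist())
top=uv[d[:,2]>.055]; r=cv2.minAreaRect((on_z(p,T,top,.062)[:,:2]*1000).astype(np.float32));print("handle top",len(top),r)
# block top: white pixels
wh=(hsv[...,1]<70)&(hsv[...,2]>150)
uv=sub(wh,315,345,130,170);dd=np.array([C[v,u] for u,v in uv]);print("block z",np.percentile(dd[:,2],[5,50,95]))
al=np.r_[uv,sub(red,315,345,130,170)]
r=cv2.minAreaRect((on_z(p,T,uv,.02)[:,:2]*1000).astype(np.float32));print("block",r)
# holder
uv=sub(red,250,305,255,310); d=np.array([C[v,u] for u,v in uv]);print(len(uv),"z",np.percentile(d[:,2],[5,50,95]))
uv=uv[d[:,2]>.017]
r=cv2.minAreaRect((on_z(p,T,uv,.022)[:,:2]*1000).astype(np.float32));print("holder",r,cv2.boxPoints(r).round(1).tolist())
a=cv2.resize(im[120:310,240:350,::-1],None,fx=3,fy=3,interpolation=cv2.INTER_CUBIC);cv2.imwrite("pics/c3.png",a)
E
```

```text
217
depth z [0.05728976 0.06170308 0.06313988]
handle ((629.0154418945312, -148.1655731201172), (34.23284149169922, 11.602123260498047), 72.21156311035156) [[618.2999877929688, -162.6999969482422], [629.2999877929688, -166.1999969482422], [639.7999877929688, -133.60000610351562], [628.7000122070312, -130.10000610351562]]
handle top 207 ((629.2340087890625, -147.4844207763672), (32.778621673583984, 11.602130889892578), 72.21138763427734)
block z [-0.00145318  0.02004011  0.05902821]
block ((628.807861328125, -148.11349487304688), (40.657649993896484, 30.358253479003906), 71.81288146972656)
330 z [0.00660121 0.02251995 0.02425939]
holder ((466.73583984375, -350.1288146972656), (50.71398162841797, 69.23371124267578), 5.175275802612305) [[438.3999938964844, -317.8999938964844], [444.6000061035156, -386.8999938964844], [495.1000061035156, -382.29998779296875], [488.8999938964844, -313.3999938964844]]
```

View pics/c3.png

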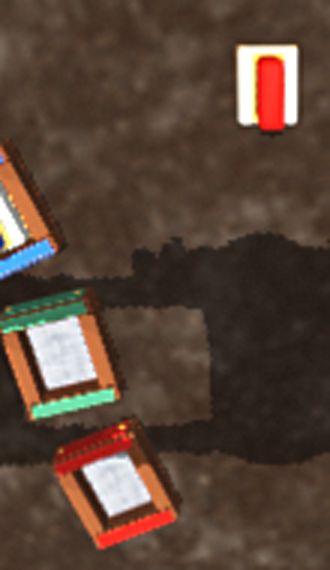

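```bash
python3 -c "
from h import *
plan([.629,-.148,.10],np.radians(-18))
plan([.629,-.148,.037],np.radians(-18))"
```

```text
slide [2.36, 2.31, 23.23] rot [0.0032, -0.0007, 0.0003] rows>= 5.6 t 3.9 pos [ 0.599  -0.1633  0.3322] q [-0.31  0.12  1.61  0.    1.41  0.01]
slide [2.36, 2.29, 29.53] rot [0.0032, -0.0007, 0.0003] rows>= 7.1 t 3.9 pos [ 0.599  -0.1633  0.3322] q [-0.31  0.12  1.61  0.    1.41  0.01]
```

Request:
play_rows --slide '[[2.4, 2.3, 4], [2.4, 2.3, 20], [2.4, 2.3, 23.2], [2.4, 2.3, 23.2], [2.4, 2.3, 23.2], [2.4, 2.3, 23.2], [2.4, 2.3, 23.2], [2.4, 2.3, 23.2], [2.4, 2.3, 23.2], [2.4, 2.3, 23.2]]' --delta_rot '[[0, 0, 0], [0, 0, 0], [0, 0, 0], [0, 0, 0], [0, 0, 0], [0, 0, 0], [0, 0, 0], [0, 0, 0], [0, 0, 0], [0, 0, 0]]'

```text
time: 4.73
tool_pos: [0.6317, -0.1478, 0.1046]
tcp_rot: [2.535, 1.844, 0.01]
wrist_force: [-0.1, -0.5, -0.2]
width: 1.0
```

```bash
python3 - <<'E'
from h import *
st=read_state();p=read_camera("wrist");save(p,"w2.png")
T=T_of(p,st);C=cloud(p,T);hsv=cv2.cvtColor(p["image"],cv2.COLOR_RGB2HSV).astype(int)
red=((hsv[...,0]<6)|(hsv[...,0]>173))&(hsv[...,1]>150)&(hsv[...,2]>90)&(abs(C[...,2]-.062)<.006)&(np.hypot(C[...,0]-.629,C[...,1]+.148)<.04)
uv=np.argwhere(red)[:,::-1];print(len(uv),cv2.minAreaRect((on_z(p,T,uv,.062)[:,:2]*1000).astype(np.float32)))
plan([.629,-.148,.037],np.radians(-18))
E
```

```text
853 ((630.2003173828125, -146.66905212402344), (33.95860290527344, 13.298615455627441), 71.78291320800781)
slide [-0.09, -0.33, 6.76] rot [0.0101, -0.0011, 0.0007] rows>= 1.6 t 4.7833 pos [ 0.6317 -0.148   0.1046] q [-0.27  0.32  1.79  0.    1.02  0.04]
```

View pics/w2.png

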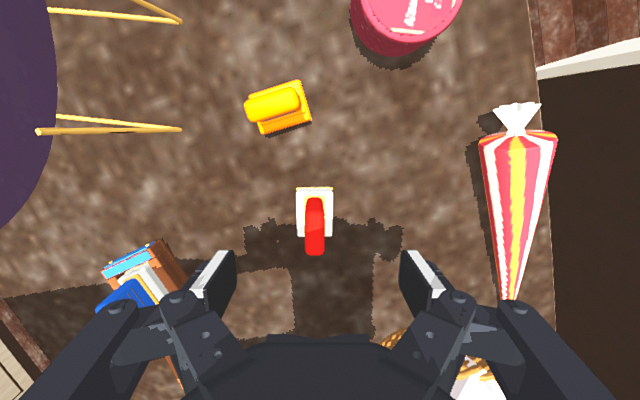

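Request:
play_rows --slide '[[0, -0.2, 3], [0, -0.2, 5.5], [0, -0.2, 6.8], [0, -0.2, 6.8], [0, -0.2, 6.8]]' --delta_rot '[[0, 0, 0], [0, 0, 0], [0, 0, 0], [0, 0, 0], [0, 0, 0]]'

```text
time: 5.2
tool_pos: [0.6307, -0.1476, 0.0372]
tcp_rot: [2.535, 1.843, 0.011]
wrist_force: [-0.1, -0.6, 0.7]
width: 1.004
```

Request:
play_rows --slide '[[0, 0, 0], [0, 0, 0], [0, 0, 0], [0, 0, 0], [0, 0, 0], [0, 0, 0], [0, 0, 0], [0, 0, 0]]' --delta_rot '[[0, 0, 0], [0, 0, 0], [0, 0, 0], [0, 0, 0], [0, 0, 0], [0, 0, 0], [0, 0, 0], [0, 0, 0]]' --hand 0 --force 40

```text
time: 5.87
tool_pos: [0.631, -0.1477, 0.0376]
tcp_rot: [2.535, 1.843, 0.011]
wrist_force: [0.5, -0.2, 3.0]
width: 0.161
```

```bash
python3 -c "
from h import *
st=read_state();print(st['width'],st['wrist_force'],st['tcp_rot'])
plan([.629,-.148,.037],np.radians(-18))
plan([.629,-.148,.22],np.radians(-18))
plan([.50,-.20,.22],np.radians(-6))"
```

```text
0.16061229881316097 [ 0.50713431 -0.18406468  2.95649646] [2.53457149 1.84253254 0.01135412]
slide [-0.09, -0.18, 0.06] rot [0.0108, -0.0011, 0.0005] rows>= 0.1 t 5.8667 pos [ 0.631  -0.1477  0.0376] q [-0.27  0.39  1.83  0.    0.9   0.04]
slide [-0.07, 0.01, -18.24] rot [0.0108, -0.0011, 0.0005] rows>= 4.4 t 5.8667 pos [ 0.631  -0.1477  0.0376] q [-0.27  0.39  1.83  0.    0.9   0.04]
slide [-8.99, -10.65, -18.36] rot [0.0108, -0.0, -0.2089] rows>= 5.5 t 5.8667 pos [ 0.631  -0.1477  0.0376] q [-0.27  0.39  1.83  0.    0.9   0.04]
```

Request:
play_rows --slide '[[0, 0, -3], [0, 0, -7], [-4, -4, -12], [-9, -10.6, -18.4], [-9, -10.6, -18.4], [-9, -10.6, -18.4], [-9, -10.6, -18.4], [-9, -10.6, -18.4]]' --delta_rot '[[0, 0, 0], [0, 0, 0], [0, 0, -0.1], [0, 0, -0.2], [0, 0, -0.2], [0, 0, -0.2], [0, 0, -0.2], [0, 0, -0.2]]'

```text
time: 6.53
tool_pos: [0.4999, -0.2017, 0.2234]
tcp_rot: [2.336, 2.08, 0.012]
wrist_force: [0.5, -0.2, -1.0]
width: 0.158
```

```bash
python3 -c "
from h import *
st=read_state();print(st['width'],st['wrist_force'],st['tcp_rot'])
plan([.467,-.375,.18],np.radians(5.2))"
```

```text
0.1575128687250733 [ 0.51553197 -0.17092348 -0.96058277] [2.33627699 2.08020995 0.01243272]
slide [-17.58, -1.33, 4.37] rot [0.0149, 0.0045, -0.2066] rows>= 4.4 t 6.5333 pos [ 0.4999 -0.2017  0.2234] q [-0.43  0.01  1.92  0.    1.2  -0.32]
```

Request:
play_rows --slide '[[-17.6, -1.3, 4.4], [-17.6, -1.3, 4.4], [-17.6, -1.3, 4.4], [-17.6, -1.3, 4.4], [-17.6, -1.3, 4.4], [-17.6, -1.3, 4.4], [-17.6, -1.3, 4.4], [-17.6, -1.3, 4.4]]' --delta_rot '[[0, 0, -0.205], [0, 0, -0.205], [0, 0, -0.205], [0, 0, -0.205], [0, 0, -0.205], [0, 0, -0.205], [0, 0, -0.205], [0, 0, -0.205]]'

```text
time: 7.2
tool_pos: [0.4676, -0.374, 0.1782]
tcp_rot: [2.112, 2.31, 0.011]
wrist_force: [0.3, 0.6, -1.5]
width: 0.157
```

```bash
python3 - <<'E'
from h import *
import pickle
st=read_state();p=read_camera("wrist");save(p,"w3.png");pickle.dump((st,p),open("w3.pkl","wb"))
T=T_of(p,st);C=cloud(p,T);hsv=cv2.cvtColor(p["image"],cv2.COLOR_RGB2HSV).astype(int)
red=((hsv[...,0]<6)|(hsv[...,0]>173))&(hsv[...,1]>120)&(hsv[...,2]>60)&(abs(C[...,2]-.022)<.005)&(np.hypot(C[...,0]-.466,C[...,1]+.35)<.06)
uv=np.argwhere(red)[:,::-1];r=cv2.minAreaRect((on_z(p,T,uv,.022)[:,:2]*1000).astype(np.float32));print(len(uv),r,cv2.boxPoints(r).round(1).tolist())
al=(abs(C[...,2]-.022)<.004)&(np.hypot(C[...,0]-.466,C[...,1]+.35)<.055)
uv=np.argwhere(al)[:,::-1];r=cv2.minAreaRect((C[al][:,:2]*1000).astype(np.float32));print(len(uv),r,cv2.boxPoints(r).round(1).tolist())
print(landmark_of("red_holder",p)[:1])
d=landmark_of("red_holder",p)
if d: print(on_z(p,T,d[0]["at"],0))
plan([.4667,-.350,.1],np.radians(5.2)); print(st["joint_vel"].round(3))
E
```

```text
866 ((467.0696716308594, -350.9527893066406), (49.88185501098633, 67.50396728515625), 5.837716579437256) [[438.79998779296875, -319.8999938964844], [445.70001220703125, -387.1000061035156], [495.29998779296875, -382.0], [488.3999938964844, -314.79998779296875]]
1920 ((466.90478515625, -351.47088623046875), (56.33021926879883, 67.87310028076172), 5.205681324005127) [[435.79998779296875, -320.20001220703125], [441.8999938964844, -387.79998779296875], [498.0, -382.70001220703125], [491.8999938964844, -315.1000061035156]]
[{'at': [316.6, 168.6], 'conf': 0.8}]
[[ 0.46756908 -0.35376955  0.        ]]
slide [2.43, -0.03, 7.95] rot [0.0145, 0.0056, 0.0001] rows>= 2.0 t 7.35 pos [ 0.468  -0.3738  0.1796] q [-0.72  0.16  1.85  0.01  1.12 -0.81]
[ 0.018 -0.021 -0.    -0.003  0.002 -0.002]
```

View pics/w3.png

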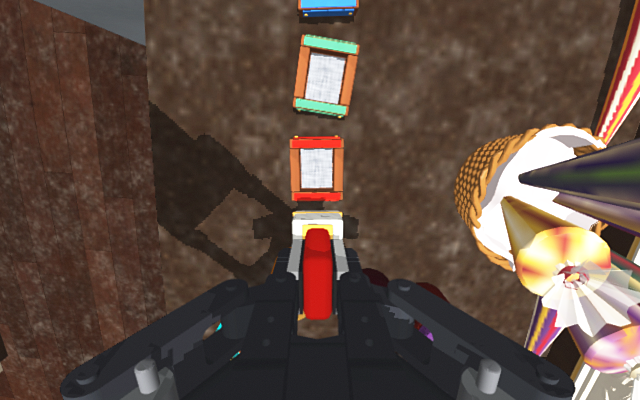

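```bash
python3 -c "
from h import *
plan([.468,-.3515,.075],np.radians(5.4))"
```

```text
slide [2.28, 0.05, 10.45] rot [0.0145, 0.0056, -0.0034] rows>= 2.6 t 7.35 pos [ 0.468  -0.3738  0.1796] q [-0.72  0.16  1.85  0.01  1.12 -0.81]
```

Request:
play_rows --slide '[[2.3, 0, 4], [2.3, 0, 8], [2.3, 0, 10.4], [2.3, 0, 10.4], [2.3, 0, 10.4], [2.3, 0, 10.4]]' --delta_rot '[[0, 0, 0], [0, 0, 0], [0, 0, 0], [0, 0, 0], [0, 0, 0], [0, 0, 0]]'

```text
time: 7.85
tool_pos: [0.4691, -0.3519, 0.0776]
tcp_rot: [2.106, 2.308, 0.011]
wrist_force: [0.3, 0.0, -0.7]
width: 0.159
```

```bash
python3 - <<'E'
from h import *
import pickle
st=read_state();p=read_camera("wrist");pickle.dump((st,p),open("w4.pkl","wb"))
T=T_of(p,st);C=cloud(p,T)
cv2.imwrite("pics/w4.png",cv2.resize(p["image"][80:330,200:440,::-1],None,fx=2.4,fy=2.4,interpolation=cv2.INTER_CUBIC))
al=(abs(C[...,2]-.022)<.004)&(np.hypot(C[...,0]-.467,C[...,1]+.351)<.055)
r=cv2.minAreaRect((C[al][:,:2]*1000).astype(np.float32));print(r,cv2.boxPoints(r).round(1).tolist())
# die block
b=(C[...,2]>.045)&(C[...,2]<.08)&(np.hypot(C[...,0]-.467,C[...,1]+.351)<.03)
print(al.sum(),b.sum())
hb=C[b];print(hb.min(0),hb.max(0))
plan([.468,-.3515,.0436],np.radians(5.4)); print(st["joint_vel"].round(3))
E
```

```text
((466.6169128417969, -347.0563049316406), (56.101444244384766, 59.75348663330078), 5.5386857986450195) [[435.79998779296875, -320.0], [441.6000061035156, -379.5], [497.3999938964844, -374.1000061035156], [491.70001220703125, -314.6000061035156]]
2609 1565
[ 0.44951664 -0.34699809  0.0450157 ] [ 0.48830648 -0.33211419  0.07997537]
slide [0.16, -0.22, 3.48] rot [0.0181, 0.0092, -0.0028] rows>= 0.8 t 7.9 pos [ 0.4696 -0.3526  0.0785] q [-0.69  0.24  1.95  0.01  0.93 -0.79]
[-0.007 -0.02  -0.029 -0.003 -0.004  0.   ]
```

View pics/w4.png

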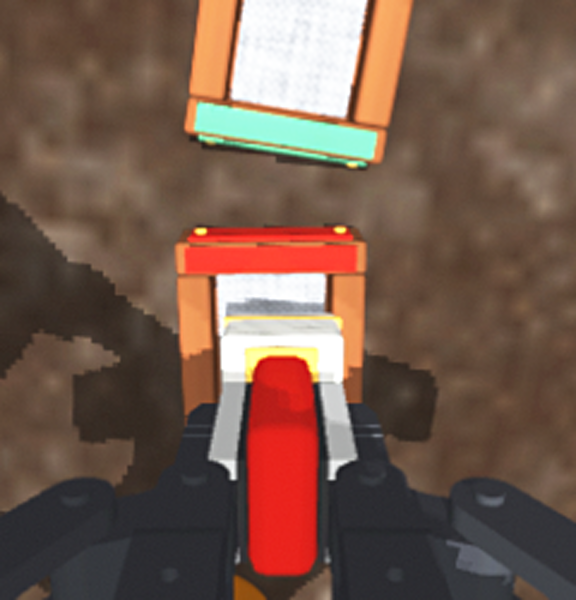

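Request:
play_rows --slide '[[0.15, -0.24, 0.5], [0.15, -0.24, 1.4], [0.15, -0.24, 1.4], [0.15, -0.24, 1.4]]' --delta_rot '[[0.008, 0.009, -0.003], [0.008, 0.009, -0.003], [0.008, 0.009, -0.003], [0.008, 0.009, -0.003]]'

```text
time: 8.23
tool_pos: [0.4671, -0.3514, 0.0642]
tcp_rot: [2.11, 2.319, 0.011]
wrist_force: [0.4, -0.5, -1.0]
width: 0.159
```

```bash
python3 - <<'E'
from h import *
import pickle
st=read_state();p=read_camera("wrist")
T=T_of(p,st);C=cloud(p,T)
cv2.imwrite("pics/w5.png",cv2.resize(p["image"][80:330,200:440,::-1],None,fx=2.4,fy=2.4,interpolation=cv2.INTER_CUBIC))
plan([.4678,-.3515,.0436],np.radians(5.4)); print(st["joint_vel"].round(3),st["wrist_force"])
E
```

```text
slide [-0.01, 0.05, 2.07] rot [0.0098, -0.0001, 0.0] rows>= 0.5 t 8.2833 pos [ 0.4671 -0.3515  0.0643] q [-0.69  0.26  1.96  0.01  0.92 -0.79]
[ 0.    -0.001 -0.002  0.001  0.001 -0.   ] [ 0.44729094 -0.54568967 -0.95169248]
```

View pics/w5.png

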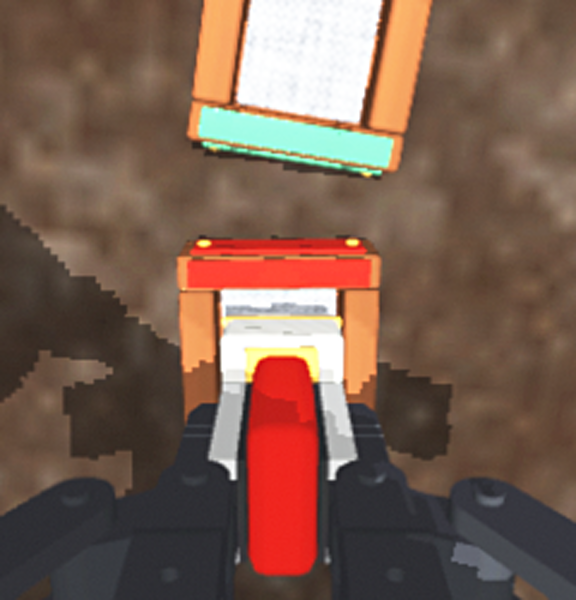

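```bash
python3 - <<'E'
from h import *
import pickle
st=read_state();p=read_camera("wrist");T=T_of(p,st);print(p["cx"],p["cy"])
Rt=R.from_rotvec(st["tcp_rot"]).as_matrix()
def t(u,v,z):
    w=on_z(p,T,[200+u/2.4,80+v/2.4],z)[0]; return (Rt.T@(w-st["tool_pos"])*1000).round(1),(w*1000).round(1)
print("block front top",t(222,318,.0466),t(343,318,.0466))
print("pocket front",t(217,290,.022),t(342,290,.022))
print("outer front",t(178,255,.022),t(380,255,.022))
C=cloud(p,T)
hsv=cv2.cvtColor(p["image"],cv2.COLOR_RGB2HSV).astype(int)
# depth at block and label
for u,v in((282,330),(282,275),(190,330),(365,330),(282,300)):
    c,r=int(200+u/2.4),int(80+v/2.4);print(u,v,(C[r,c]*1000).round(1))
E
```

```text
317.26726162958937 202.57512320576924
block front top (array([ 22.8, -14. ,  17.6]), array([ 451.2, -330.1,   46.6])) (array([22.7, 15.1, 17.9]), array([ 480.2, -327.5,   46.6]))
pocket front (array([ 22.6, -17.5,  42.2]), array([ 448. , -330.6,   22. ])) (array([22.5, 17. , 42.5]), array([ 482.3, -327.4,   22. ]))
outer front (array([ 32.5, -27.8,  42.1]), array([ 436.8, -321.7,   22. ])) (array([32.4, 27.1, 42.6]), array([ 491.5, -316.6,   22. ]))
282 330 [ 465.8 -333.5   41.2]
282 275 [ 465.  -323.8   23.8]
190 330 [ 441.3 -341.9   23.7]
365 330 [ 490.1 -338.1   22. ]
282 300 [ 466.4 -336.5    6.9]
```

```bash
python3 - <<'E'
from h import *
import pickle
st=read_state();p=read_camera("wrist");T=T_of(p,st)
Rt=R.from_rotvec(st["tcp_rot"]).as_matrix();C=(cloud(p,T)-st["tool_pos"])@Rt*1000
c=int(200+240/2.4)
for c in (c,int(200+325/2.4)):
  for r in range(196,256,2): print(c,r,C[r,c].round(1),p["image"][r,c])
E
```

```text
300 196 [ 26.  -11.1  41.9] [255  67  52]
300 198 [ 24.6 -11.1  42.1] [255  62  44]
300 200 [ 22.8 -11.2  43.5] [227 208 200]
300 202 [ 17.2 -12.2  57.6] [246 250 253]
300 204 [ 15.9 -12.1  57.1] [252 253 254]
300 206 [ 14.4 -12.2  57. ] [255 255 255]
300 208 [ 12.7 -12.2  57.6] [158 163 170]
300 210 [ 11.4 -12.2  57. ] [173 176 182]
300 212 [ 18.9 -10.5  30.1] [255 236 110]
300 214 [ 18.3 -10.4  27.9] [226 228 227]
300 216 [ 18.7 -10.1  23.2] [232 232 228]
300 218 [18.4 -9.9 20.5] [230 230 226]
300 220 [18.2 -9.7 17.5] [255 255 255]
300 222 [17.3 -9.7 16.7] [255 255 255]
300 224 [16.2 -9.7 16.2] [255 255 255]
300 226 [14.4 -9.8 17.8] [255 255 255]
300 228 [13.2 -9.8 17.7] [255 255 255]
300 230 [12.3 -9.8 16.7] [255 255 255]
300 232 [10.7 -9.9 17.5] [255 255 255]
300 234 [10.1 -9.8 15.9] [235 236 235]
300 236 [  7.8 -10.   18.4] [238 238 237]
300 238 [ 6.9 -9.9 17.3] [241 242 239]
300 240 [12.4 -9.   2.4] [219 221 222]
300 242 [12.7 -8.8 -0.7] [226 227 227]
300 244 [11.9 -8.7 -1.6] [188 189 189]
300 246 [12.4 -8.5 -5.1] [180 181 181]
300 248 [12.6 -8.4 -7.7] [170 171 171]
300 250 [12
[... 587 characters left out ...]
 [17.5 10.7 19.5] [255 255 255]
335 222 [17.1 10.6 17.3] [255 255 255]
335 224 [15.7 10.6 17.6] [255 255 255]
335 226 [14.8 10.6 16.7] [255 255 255]
335 228 [13.5 10.6 16.9] [255 255 255]
335 230 [12.1 10.7 17.2] [255 255 255]
335 232 [11.  10.7 16.8] [255 255 255]
335 234 [ 9.2 10.8 18. ] [240 240 237]
335 236 [ 7.8 10.8 18.2] [241 242 239]
335 238 [ 6.8 10.8 17.7] [244 244 241]
335 240 [12.9  9.7  1.2] [218 219 219]
335 242 [12.6  9.6 -0.5] [222 223 223]
335 244 [12.7  9.4 -3.2] [223 225 224]
335 246 [12.5  9.3 -5.1] [223 225 225]
335 248 [12.4  9.2 -7.3] [227 227 227]
335 250 [12.   9.1 -8.7] [202 203 203]
335 252 [ 12.5   8.9 -12. ] [186 187 186]
335 254 [ 12.4   8.8 -13.8] [137 138 138]
```

Request:
play_rows --slide '[[0.1, -0.06, 0.5], [0.1, -0.06, 1.0], [0.1, -0.06, 1.5], [0.1, -0.06, 2.0], [0.1, -0.06, 2.2], [0.1, -0.06, 2.2]]' --delta_rot '[[0, 0, 0], [0, 0, 0], [0, 0, 0], [0, 0, 0], [0, 0, 0], [0, 0, 0]]'

```text
time: 8.88
tool_pos: [0.4667, -0.3505, 0.0434]
tcp_rot: [2.11, 2.32, 0.011]
wrist_force: [-4.2, 2.8, 9.5]
width: 0.157
```

Request:
play_rows --slide '[[0, 0, 0], [0, 0, 0], [0, 0, 0], [0, 0, 0], [0, 0, 0], [0, 0, 0]]' --delta_rot '[[0, 0, 0], [0, 0, 0], [0, 0, 0], [0, 0, 0], [0, 0, 0], [0, 0, 0]]' --hand 1

```text
time: 9.38
tool_pos: [0.4666, -0.3504, 0.0432]
tcp_rot: [2.111, 2.32, 0.011]
wrist_force: [0.2, -1.1, 0.0]
width: 0.987
```

Request:
play_rows --slide '[[0, 0, -2], [0, 0, -6], [0, 0, -10], [0, 0, -14], [0, 0, -18], [0, 0, -18]]' --delta_rot '[[0, 0, 0], [0, 0, 0], [0, 0, 0], [0, 0, 0], [0, 0, 0], [0, 0, 0]]'

```text
time: 9.88
tool_pos: [0.4693, -0.3543, 0.2338]
tcp_rot: [2.099, 2.307, 0.012]
wrist_force: [1.5, -1.6, 1.4]
width: 0.998
```

```bash
python3 - <<'E'
from h import *
import pickle
st=read_state();p=read_camera("wrist");T=T_of(p,st);C=cloud(p,T);print(st["time"],st["width"])
hsv=cv2.cvtColor(p["image"],cv2.COLOR_RGB2HSV).astype(int)
red=((hsv[...,0]<6)|(hsv[...,0]>173))&(hsv[...,1]>120)&(C[...,2]>.055)&(C[...,2]<.08)&(np.hypot(C[...,0]-.466,C[...,1]+.35)<.04)
print(red.sum(),np.median(C[red],0),cv2.minAreaRect((C[red][:,:2]*1000).astype(np.float32)))
save(p,"w6.png")
E
```

```text
9.8833 0.9981091104955494
339 [ 0.46702751 -0.350389    0.06775165] ((467.3280944824219, -351.83734130859375), (12.383960723876953, 34.05427169799805), 5.705845832824707)
```

View pics/w6.png

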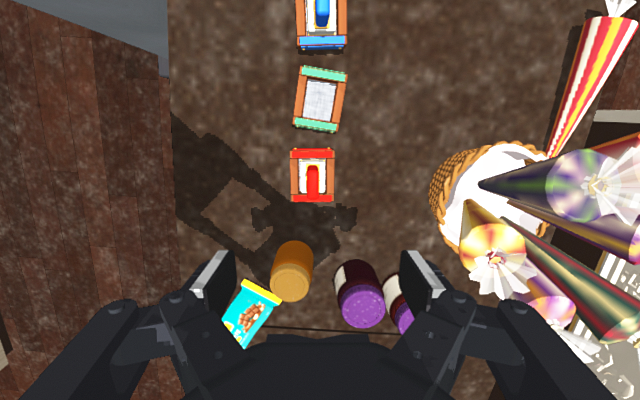

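Die home: its top reads 67.8 mm (68 expected) and its xy is within 1 mm. Next I cross over the hat box to the case.

```bash
python3 -c "
from h import *
plan([.50,-.10,.33],np.radians(8))
plan([.60,.32,.33],np.radians(11))"
```

```text
slide [24.83, 5.74, -10.1] rot [0.0174, 0.0083, -0.0452] rows>= 6.6 t 9.9333 pos [ 0.4681 -0.3533  0.2299] q [-0.69  0.09  1.82  0.01  1.21 -0.79]
slide [65.7, 19.66, -10.18] rot [0.0172, 0.0087, -0.0975] rows>= 16.6 t 9.9333 pos [ 0.4681 -0.3533  0.2299] q [-0.69  0.09  1.82  0.01  1.21 -0.79]
```

Request:
play_rows --slide '[[2, 0.5, -4], [24.8, 5.7, -10], [24.8, 5.7, -10], [24.8, 5.7, -10], [24.8, 5.7, -10], [24.8, 5.7, -10], [65.7, 19.7, -10.2], [65.7, 19.7, -10.2], [65.7, 19.7, -10.2], [65.7, 19.7, -10.2], [65.7, 19.7, -10.2], [65.7, 19.7, -10.2]]' --delta_rot '[[0.017, 0.009, 0], [0.017, 0.009, -0.04], [0.017, 0.009, -0.04], [0.017, 0.009, -0.04], [0.017, 0.009, -0.04], [0.017, 0.009, -0.04], [0.017, 0.009, -0.1], [0.017, 0.009, -0.1], [0.017, 0.009, -0.1], [0.017, 0.009, -0.1], [0.017, 0.009, -0.1], [0.017, 0.009, -0.1]]'

```text
time: 10.93
tool_pos: [0.5506, 0.1086, 0.3232]
tcp_rot: [-1.994, -2.426, 0.002]
wrist_force: [1.5, -0.7, -0.5]
width: 0.997
```

```bash
python3 -c "
from h import *
plan([.60,.32,.33],np.radians(11))"
```

```text
slide [19.78, 8.93, -0.69] rot [-0.0018, -0.0003, 0.0026] rows>= 5.2 t 10.9333 pos [0.5506 0.1086 0.3232] q [ 0.15  0.01  1.74  0.    1.4  -0.04]
```

Request:
play_rows --slide '[[19.8, 8.9, -0.7], [19.8, 8.9, -0.7], [19.8, 8.9, -0.7], [19.8, 8.9, -0.7], [19.8, 8.9, -0.7], [19.8, 8.9, -0.7], [19.8, 8.9, -0.7], [19.8, 8.9, -0.7], [19.8, 8.9, -0.7]]' --delta_rot '[[0, 0, 0], [0, 0, 0], [0, 0, 0], [0, 0, 0], [0, 0, 0], [0, 0, 0], [0, 0, 0], [0, 0, 0], [0, 0, 0]]'

```text
time: 11.68
tool_pos: [0.5992, 0.3187, 0.329]
tcp_rot: [-1.995, -2.425, 0.005]
wrist_force: [0.0, -0.9, 0.2]
width: 0.999
```

```bash
python3 - <<'E'
from h import *
import pickle
st=read_state();p=read_camera("wrist");save(p,"w7.png");pickle.dump((st,p),open("w7.pkl","wb"))
T=T_of(p,st);C=cloud(p,T);print(st["time"],st["tool_pos"],st["joint_vel"].round(3))
for t,z in(("die_case",0),("flap_hinge",.07),("flap_handle",.104),("order_pad",0)):
    print(t,[(np.round(d["at"],1).tolist(),round(d["conf"],2),on_z(p,T,d["at"],z)[0].round(4).tolist()) for d in landmark_of(t,p)[:2]])
m=(C[...,2]>.07)&(C[...,2]<.098)&(np.hypot(C[...,0]-.63,C[...,1]-.305)<.11)
r=cv2.minAreaRect((C[m][:,:2]*1000).astype(np.float32));print("flap",m.sum(),r,cv2.boxPoints(r).round(1).tolist())
q=C[m]; A=np.c_[q[:,:2],np.ones(len(q))]; co=np.linalg.lstsq(A,q[:,2],rcond=None)[0];print("plane",co)
m=(C[...,2]>.099)&(C[...,2]<.14)&(np.hypot(C[...,0]-.63,C[...,1]-.305)<.11)
q=C[m];r=cv2.minAreaRect((q[:,:2]*1000).astype(np.float32));print("handle",m.sum(),r,np.percentile(q[:,2],[5,50,95]),q.mean(0))
E
```

```text
11.6833 [0.59924824 0.31869741 0.32902526] [-0.017 -0.022  0.     0.001  0.001  0.003]
die_case [([335.4, 179.1], 0.62, [0.633, 0.3016, 0.0]), ([217.6, 190.4], 0.29, [0.4381, 0.2431, 0.0])]
flap_hinge [([377.8, 190.4], 0.74, [0.69, 0.3108, 0.07])]
flap_handle [([312.9, 193.7], 0.82, [0.5972, 0.2967, 0.104])]
order_pad [([217.2, 188.3], 0.67, [0.437, 0.2467, 0.0])]
flap 7362 ((637.2208862304688, 305.749267578125), (117.92613983154297, 140.52442932128906), 11.842970848083496) [[565.0999755859375, 362.3999938964844], [593.9000244140625, 224.89999389648438], [709.2999877929688, 249.10000610351562], [680.5, 386.6000061035156]]
plane [-0.01459873 -0.00423937  0.08950381]
handle 308 ((595.2634887695312, 297.37762451171875), (7.880241870880127, 70.6334457397461), 12.152217864990234) [0.10648151 0.1088578  0.11028917] [0.59512138 0.29891528 0.10861691]
```

View pics/w7.png

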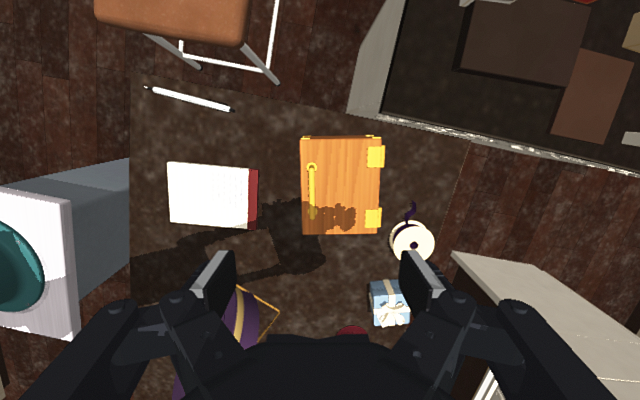

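```bash
python3 -c "
from h import *
plan([.5953,.2974,.15],np.radians(11.9))
plan([.5953,.2974,.103],np.radians(11.9))"
```

```text
slide [-2.01, -0.82, 18.05] rot [-0.0013, -0.0003, -0.0148] rows>= 4.4 t 11.9333 pos [0.5997 0.3187 0.3305] q [0.45 0.23 1.48 0.   1.43 0.26]
slide [-2.01, -0.81, 22.75] rot [-0.0013, -0.0003, -0.0148] rows>= 5.5 t 11.9333 pos [0.5997 0.3187 0.3305] q [0.45 0.23 1.48 0.   1.43 0.26]
```

Request:
play_rows --slide '[[-2, -0.8, 4], [-2, -0.8, 8], [-2, -0.8, 12], [-2, -0.8, 16], [-2, -0.8, 18.4], [-2, -0.8, 18.4], [-2, -0.8, 18.4]]' --delta_rot '[[0, 0, -0.015], [0, 0, -0.015], [0, 0, -0.015], [0, 0, -0.015], [0, 0, -0.015], [0, 0, -0.015], [0, 0, -0.015]]' --hand 0.5

```text
time: 12.52
tool_pos: [0.5945, 0.2964, 0.1452]
tcp_rot: [-1.978, -2.437, 0.006]
wrist_force: [-0.0, 0.3, -0.3]
width: 0.499
```

```bash
python3 - <<'E'
from h import *
st=read_state();p=read_camera("wrist");save(p,"w8.png")
T=T_of(p,st);C=cloud(p,T)
m=(C[...,2]>.1)&(C[...,2]<.116)&(np.hypot(C[...,0]-.595,C[...,1]-.297)<.05)
q=C[m];r=cv2.minAreaRect((q[:,:2]*1000).astype(np.float32));print("handle",m.sum(),r,np.percentile(q[:,2],[5,50,95]))
plan([.5953,.2974,.103],np.radians(11.9))
E
```

```text
handle 1180 ((595.26171875, 297.0599060058594), (7.821280479431152, 70.96334838867188), 12.207925796508789) [0.10635359 0.10881264 0.11023464]
slide [0.02, -0.09, 4.49] rot [0.0, -0.0005, -0.0004] rows>= 1.1 t 12.5667 pos [0.5963 0.2974 0.1479] q [0.42 0.31 1.71 0.   1.11 0.22]
```

View pics/w8.png

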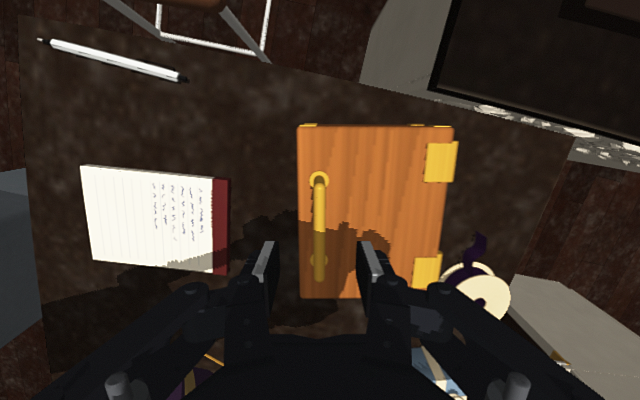

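Request:
play_rows --slide '[[0, -0.1, 2.5], [0, -0.1, 4.6], [0, -0.1, 4.6], [0, -0.1, 4.6]]' --delta_rot '[[0, 0, 0], [0, 0, 0], [0, 0, 0], [0, 0, 0]]'

```text
time: 12.9
tool_pos: [0.5962, 0.2975, 0.1039]
tcp_rot: [1.98, 2.439, 0.003]
wrist_force: [0.1, -0.2, 0.5]
width: 0.497
```

Request:
play_rows --slide '[[0, 0, 0], [0, 0, 0], [0, 0, 0], [0, 0, 0], [0, 0, 0], [0, 0, 0]]' --delta_rot '[[0, 0, 0], [0, 0, 0], [0, 0, 0], [0, 0, 0], [0, 0, 0], [0, 0, 0]]' --hand 0 --force 20

```text
time: 13.4
tool_pos: [0.5943, 0.2976, 0.1059]
tcp_rot: [-1.979, -2.438, 0.001]
wrist_force: [-8.9, -1.6, 7.3]
width: 0.081
```

```bash
python3 - <<'E'
from h import *
st=read_state();R0=R.from_rotvec(st["tcp_rot"]).as_matrix()
print(st["width"],st["tool_pos"],st["wrist_force"],st["time"])
ax=np.array([np.cos(np.radians(11.9)),np.sin(np.radians(11.9)),0])
a0=np.arctan2(34,-96)-0.015
for f in range(5,71,6):
    a=a0-np.radians(f)
    d=101.84/10*np.array([np.cos(a)-np.cos(a0),np.sin(a)-np.sin(a0)])
    print(f,(R0.T@(d[0]*ax+[0,0,d[1]])).round(2))
E
```

```text
0.0810560528167992 [0.59434425 0.29755878 0.10590184] [-8.92033035 -1.5709823   7.33503559] 13.4
5 [ 0.    0.34 -0.82]
11 [ 0.    0.85 -1.76]
17 [ 0.    1.45 -2.64]
23 [ 0.01  2.14 -3.45]
29 [ 0.01  2.91 -4.19]
35 [ 0.01  3.75 -4.84]
41 [ 0.01  4.66 -5.4 ]
47 [ 0.01  5.62 -5.87]
53 [ 0.01  6.62 -6.23]
59 [ 0.01  7.66 -6.48]
65 [ 0.01  8.71 -6.62]
```

Request:
play_rows --slide '[[0, 0.3, -0.8], [0, 0.8, -1.8], [0, 1.4, -2.6], [0, 2.1, -3.4], [0, 2.9, -4.2], [0, 3.7, -4.8], [0, 4.6, -5.4], [0, 5.6, -5.9], [0, 6.6, -6.2], [0, 7.6, -6.5], [0, 8.7, -6.6], [0, 8.7, -6.6]]' --delta_rot '[[0, 0, 0], [0, 0, 0], [0, 0, 0], [0, 0, 0], [0, 0, 0], [0, 0, 0], [0, 0, 0], [0, 0, 0], [0, 0, 0], [0, 0, 0], [0, 0, 0], [0, 0, 0]]'

```text
time: 14.4
tool_pos: [0.683, 0.3162, 0.1751]
tcp_rot: [1.98, 2.438, 0.007]
wrist_force: [0.6, 1.0, 5.6]
width: 0.081
```

```bash
python3 - <<'E'
from h import *
st=read_state();print(st["width"],st["wrist_force"])
p=read_camera("wrist");save(p,"w9.png")
p=read_camera("scene")
cv2.imwrite("pics/s9.png",cv2.resize(p["image"][60:240,200:400,::-1],None,fx=3,fy=3,interpolation=cv2.INTER_CUBIC))
E
```

```text
0.08086064673610523 [0.61167333 0.95164412 5.62501576]
```

View pics/w9.png

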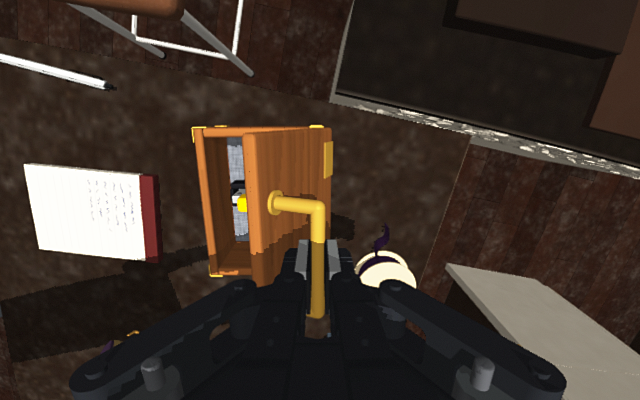

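View pics/s9.png

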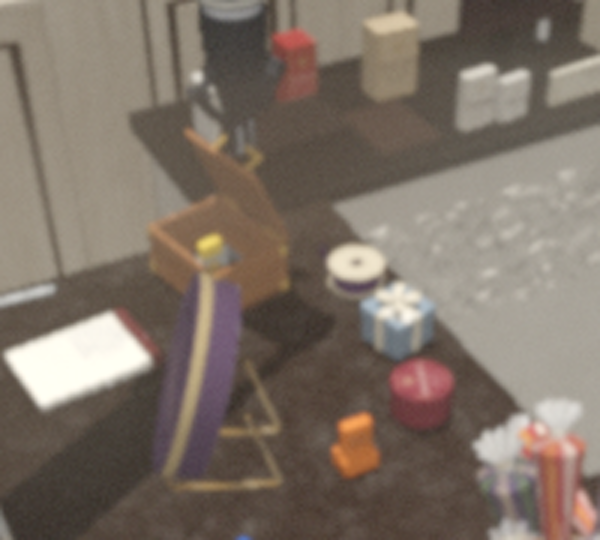

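Request:
play_rows --slide '[[0, 1.15, 0], [0, 2.3, 0.1], [0, 3.4, 0.35], [0, 4.5, 0.7], [0, 4.5, 0.7], [0, 4.5, 0.7]]' --delta_rot '[[0.11, 0, 0], [0.22, 0, 0], [0.33, 0, 0], [0.44, 0, 0], [0.44, 0, 0], [0.44, 0, 0]]'

```text
time: 15.0
tool_pos: [0.7267, 0.3246, 0.1581]
tcp_rot: [-1.778, -2.187, 0.495]
wrist_force: [-5.8, -2.4, -18.0]
width: 0.08
```

```bash
python3 - <<'E'
from h import *
st=read_state();print(st["width"],st["wrist_force"],st["q"].round(2))
p=read_camera("scene")
cv2.imwrite("pics/s10.png",cv2.resize(p["image"][60:240,200:400,::-1],None,fx=3,fy=3,interpolation=cv2.INTER_CUBIC))
E
```

```text
0.08026494817688176 [ -5.84039335  -2.3988408  -17.97872674] [0.36 0.86 0.93 0.07 1.79 0.15]
```

View pics/s10.png

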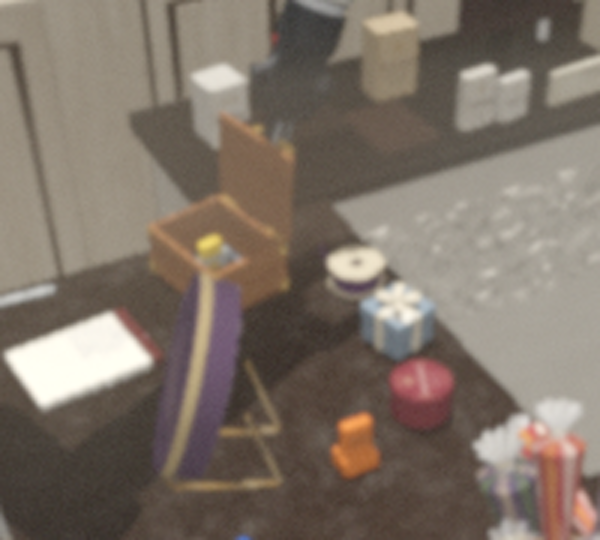

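Request:
play_rows --slide '[[0, 0, 0], [0, 0, 0], [0, 0, 0], [0, 0, 0]]' --delta_rot '[[0, 0, 0], [0, 0, 0], [0, 0, 0], [0, 0, 0]]' --hand 0.2

```text
time: 15.38
tool_pos: [0.7255, 0.3246, 0.163]
tcp_rot: [-1.779, -2.191, 0.49]
wrist_force: [-0.5, -0.4, -0.3]
width: 0.205
```

Request:
play_rows --slide '[[0, 0, -1], [0, 0, -2], [0, 0, -4], [0, 0, -6], [0, 0, -6], [0, 0, -6]]' --delta_rot '[[0, 0, 0], [0, 0, 0], [0, 0, 0], [0, 0, 0], [0, 0, 0], [0, 0, 0]]'

```text
time: 15.88
tool_pos: [0.7518, 0.3303, 0.2219]
tcp_rot: [-1.782, -2.195, 0.481]
wrist_force: [-0.4, 0.7, 0.1]
width: 0.202
```

```bash
python3 - <<'E'
from h import *
st=read_state();print(st["width"],st["wrist_force"],st["q"].round(2))
p=read_camera("scene")
cv2.imwrite("pics/s11.png",cv2.resize(p["image"][60:240,200:400,::-1],None,fx=3,fy=3,interpolation=cv2.INTER_CUBIC))
p=read_camera("wrist");save(p,"w11.png")
plan([.62,.31,.30],np.radians(11.9))
T=T_of(p,st);C=cloud(p,T)
m=(C[...,2]>.085)&(C[...,2]<.2)&(abs(C[...,0]-.69)<.07)&(abs(C[...,1]-.31)<.09)
print(m.sum(),C[m].min(0),C[m].max(0),C[m].mean(0))
E
```

```text
0.20193783095333503 [-0.38750675  0.65203106  0.13023148] [0.36 0.89 0.76 0.07 1.92 0.16]
slide [0.74, -15.4, -1.83] rot [-0.4399, -0.0009, -0.0008] rows>= 3.7 t 15.9833 pos [0.7502 0.3298 0.2179] q [0.36 0.89 0.77 0.07 1.92 0.16]
7340 [0.67959005 0.25100661 0.08504506] [0.73945315 0.38733018 0.18553499] [0.70202751 0.34033441 0.15506394]
```

View pics/s11.png

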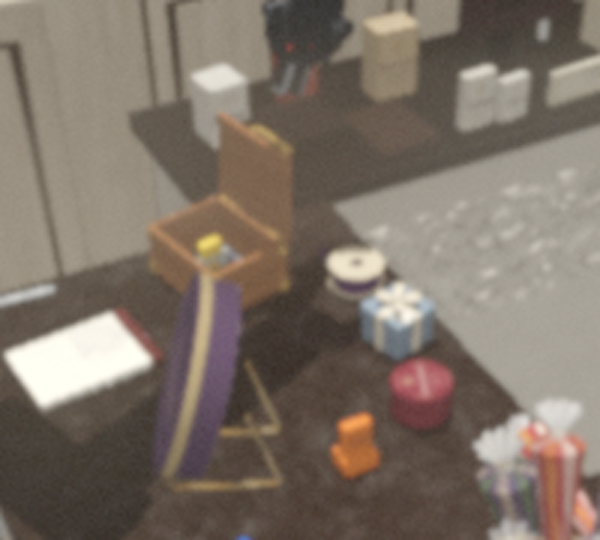

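View pics/w11.png

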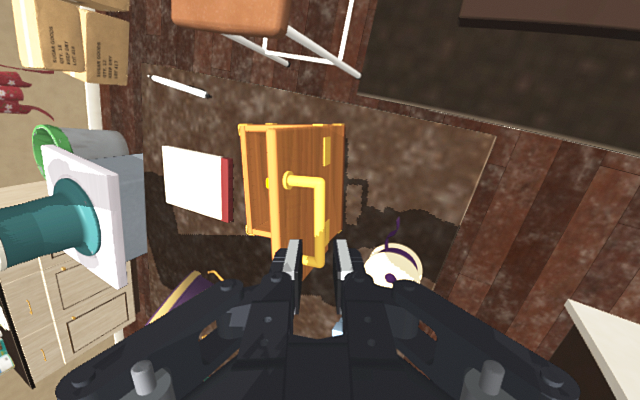

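```bash
python3 - <<'E'
from h import *
st=read_state();p=read_camera("wrist");T=T_of(p,st);C=cloud(p,T)
c,s=np.cos(np.radians(11.9)),np.sin(np.radians(11.9))
d=C-np.array([.6893,.317,.07]); X=d[...,0]*c+d[...,1]*s;Y=-d[...,0]*s+d[...,1]*c;Z=d[...,2]
v=(p["depth"]>0)&(abs(Y)<.07)&(abs(X)<.08)&(Z>.015)&(Z<.13)
y=np.argwhere(v)
# plate far face: columns without handle |Y|>.04
m=v&(abs(Y)>.045)&(X<.03)
for lo in np.arange(.02,.125,.01):
    k=m&(Z>=lo)&(Z<lo+.01); 
    if k.sum()>5: print(round(lo,3),k.sum(),np.percentile(X[k]*1000,[5,50,95]).round(1))
h=v&(X>.02)&(Z>.08); print("bar",h.sum(),np.median(X[h]),np.median(Z[h]),Z[h].max())
E
```

```text
0.02 103 [8.5 9.1 9.6]
0.03 114 [ 8.9  9.6 10.2]
0.04 160 [ 9.6 10.1 10.7]
0.05 185 [10.1 10.7 11.3]
0.06 218 [10.6 11.3 11.9]
0.07 193 [11.4 11.9 12.4]
0.08 199 [11.8 12.5 13.1]
0.09 229 [12.2 13.1 13.7]
0.1 283 [12.7 13.6 14.3]
0.11 342 [ 7.3 11.  13.7]
bar 1303 0.039391304261067725 0.09745488952536019 0.10029980137375696
```

```bash
python3 -c "
from h import *
plan([.745,.329,.32])
plan([.626,.304,.32],np.radians(101.9))"
```

```text
slide [0.04, -4.86, -9.12] rot [0.0, 0.0, 0.0] rows>= 2.5 t 16.0333 pos [0.7499 0.3297 0.2168] q [0.36 0.89 0.77 0.07 1.92 0.16]
slide [0.03, -15.85, -3.92] rot [-0.346, -0.3471, -1.5438] rows>= 13.0 t 16.0333 pos [0.7499 0.3297 0.2168] q [0.36 0.89 0.77 0.07 1.92 0.16]
```

Request:
play_rows --slide '[[0, -2, -3.6], [0, -4.9, -9.1], [0, -4.9, -9.1], [0, -15.8, -3.9], [0, -15.8, -3.9], [0, -15.8, -3.9], [0, -15.8, -3.9], [0, -15.8, -3.9], [0, -15.8, -3.9], [0, -15.8, -3.9], [0, -15.8, -3.9], [0, -15.8, -3.9]]' --delta_rot '[[0, 0, 0], [0, 0, 0], [-0.12, 0, 0], [-0.346, -0.347, -1.544], [-0.346, -0.347, -1.544], [-0.346, -0.347, -1.544], [-0.346, -0.347, -1.544], [-0.346, -0.347, -1.544], [-0.346, -0.347, -1.544], [-0.346, -0.347, -1.544], [-0.346, -0.347, -1.544], [-0.346, -0.347, -1.544]]' --hand 0.55

```text
time: 17.03
tool_pos: [0.625, 0.3036, 0.318]
tcp_rot: [-0.379, -3.048, 0.126]
wrist_force: [-0.7, 0.0, 0.2]
width: 0.55
```

```bash
python3 -c "
from h import *
plan([.626,.304,.22],np.radians(101.9))"
```

```text
slide [-0.65, 0.94, 9.73] rot [-0.0751, -0.0764, -0.4545] rows>= 3.7 t 17.0333 pos [0.625  0.3036 0.318 ] q [ 0.43  0.33  1.37 -0.03  1.53 -0.89]
```

Request:
play_rows --slide '[[-0.6, 0.9, 9.7], [-0.6, 0.9, 9.7], [-0.6, 0.9, 9.7], [-0.6, 0.9, 9.7], [-0.6, 0.9, 9.7], [-0.6, 0.9, 9.7], [-0.6, 0.9, 9.7]]' --delta_rot '[[-0.075, -0.076, -0.454], [-0.075, -0.076, -0.454], [-0.075, -0.076, -0.454], [-0.075, -0.076, -0.454], [-0.075, -0.076, -0.454], [-0.075, -0.076, -0.454], [-0.075, -0.076, -0.454]]'

```text
time: 17.62
tool_pos: [0.6257, 0.3039, 0.2211]
tcp_rot: [-0.321, 3.125, 0.0]
wrist_force: [0.7, -0.1, 0.7]
width: 0.546
```

```bash
python3 - <<'E'
from h import *
st=read_state();p=read_camera("wrist");save(p,"w12.png");T=T_of(p,st);C=cloud(p,T)
hsv=cv2.cvtColor(p["image"],cv2.COLOR_RGB2HSV).astype(int)
y=(hsv[...,0]>20)&(hsv[...,0]<35)&(hsv[...,1]>120)&(hsv[...,2]>100)&(np.hypot(C[...,0]-.626,C[...,1]-.304)<.04)&(C[...,2]<.075)&(C[...,2]>.056)
q=C[y];print(y.sum(),np.percentile(q[:,2],[5,50,95]),cv2.minAreaRect((q[:,:2]*1000).astype(np.float32)))
uv=np.argwhere(y)[:,::-1];print(cv2.minAreaRect((on_z(p,T,uv,.064)[:,:2]*1000).astype(np.float32)))
print([(d,on_z(p,T,d["at"],.035)) for d in landmark_of("insert_mid",p)[:2]])
plan([.626,.304,.045],np.radians(101.9))
E
```

```text
347 [0.06100307 0.06385516 0.06520792] ((624.9945068359375, 302.6708068847656), (30.068458557128906, 13.15668773651123), 11.674897193908691)
((624.1181640625, 302.51153564453125), (29.82111930847168, 13.051155090332031), 11.716114044189453)
[({'at': [313.4, 180.0], 'conf': 0.87}, array([[0.62235708, 0.30004701, 0.035     ]]))]
slide [0.05, -0.03, 17.66] rot [0.0003, 0.0015, -0.0018] rows>= 4.2 t 17.7167 pos [0.6262 0.3042 0.2216] q [ 0.42  0.31  1.57 -0.    1.25 -1.36]
```

View pics/w12.png

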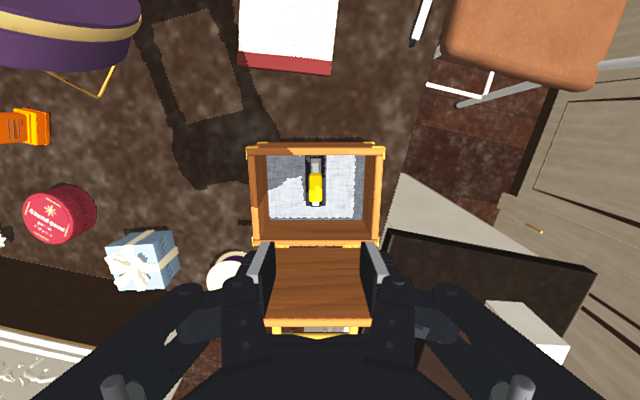

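Request:
play_rows --slide '[[0.2, -0.1, 4], [0.2, -0.1, 8], [0.2, -0.1, 11], [0.2, -0.1, 14], [0.2, -0.1, 16.5], [0.2, -0.1, 17.7], [0.2, -0.1, 17.7], [0.2, -0.1, 17.7]]' --delta_rot '[[0, 0, 0], [0, 0, 0], [0, 0, 0], [0, 0, 0], [0, 0, 0], [0, 0, 0], [0, 0, 0], [0, 0, 0]]'

```text
time: 18.38
tool_pos: [0.6251, 0.3032, 0.045]
tcp_rot: [-0.322, 3.124, 0.001]
wrist_force: [0.6, 0.6, 0.6]
width: 0.55
```

```bash
python3 - <<'E'
from h import *
st=read_state();p=read_camera("wrist");save(p,"w13.png");print(st["wrist_force"])
plan([.6246,.3026,.045],np.radians(101.7))
E
```

```text
[0.62536334 0.57056266 0.57785643]
slide [0.17, -0.08, 0.15] rot [0.0009, 0.0042, 0.0015] rows>= 0.1 t 18.4333 pos [0.6261 0.3037 0.0465] q [ 0.42  0.46  1.71 -0.    0.96 -1.36]
```

View pics/w13.png

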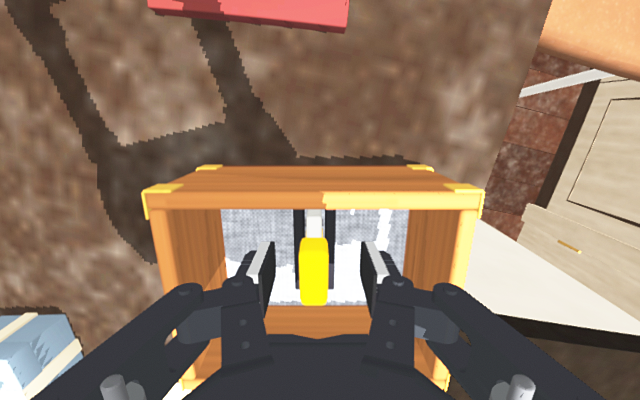

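Grip centred between the fingers. Closing.

Request:
play_rows --slide '[[0.1, -0.1, 0.1], [0.1, -0.1, 0.1], [0.1, -0.1, 0.1], [0.1, -0.1, 0.1], [0.1, -0.1, 0.1], [0.1, -0.1, 0.1], [0.1, -0.1, 0.1]]' --delta_rot '[[0, 0, 0], [0, 0, 0], [0, 0, 0], [0, 0, 0], [0, 0, 0], [0, 0, 0], [0, 0, 0]]' --hand 0 --force 50

```text
time: 19.02
tool_pos: [0.6271, 0.3029, 0.0481]
tcp_rot: [-0.322, 3.117, 0.003]
wrist_force: [-0.1, -2.1, 7.1]
width: 0.156
```

Request:
play_rows --slide '[[0, 0, -1], [0, 0, -2.5], [0, 0, -5], [0, 0, -8], [0, 0, -12], [0, 0, -16], [0, 0, -18], [0, 0, -18], [0, 0, -18]]' --delta_rot '[[0, 0, 0], [0, 0, 0], [0, 0, 0], [0, 0, 0], [0, 0, 0], [0, 0, 0], [0, 0, 0], [0, 0, 0], [0, 0, 0]]'

```text
time: 19.77
tool_pos: [0.6268, 0.303, 0.232]
tcp_rot: [-0.321, 3.112, 0.006]
wrist_force: [0.9, -0.0, -1.9]
width: 0.151
```

```bash
python3 - <<'E'
from h import *
import pickle
st=read_state();p=read_camera("wrist");save(p,"w14.png");print(st["wrist_force"],st["width"])
T=T_of(p,st);C=cloud(p,T)
s,pp=pickle.load(open("w7.pkl","rb"));TT=T_of(pp,s);CC=cloud(pp,TT)
hsv=cv2.cvtColor(pp["image"],cv2.COLOR_RGB2HSV).astype(int)
w=(hsv[...,1]<40)&(hsv[...,2]>190)&(abs(CC[...,2]-.012)<.006)&(np.hypot(CC[...,0]-.435,CC[...,1]-.235)<.12)
print("pad old",w.sum(),cv2.minAreaRect((CC[w][:,:2]*1000).astype(np.float32)))
w=(abs(CC[...,2]-.012)<.004)&(np.hypot(CC[...,0]-.435,CC[...,1]-.235)<.10)
print("pad old z",w.sum(),cv2.minAreaRect((CC[w][:,:2]*1000).astype(np.float32)))
tp=read_camera("top");T=T_of(tp)
print([(on_z(tp,T,d["at"],0),d["conf"]) for d in landmark_of("order_pad",tp)[:1]])
cv2.imwrite("pics/t14.png",cv2.resize(tp["image"][130:280,160:320,::-1],None,fx=4,fy=4))
plan([.433,.235,.24],np.radians(101.7))
E
```

```text
[ 0.87449026 -0.0360053  -1.85782646] 0.15068976541630186
pad old 4695 ((426.295166015625, 233.9305419921875), (134.7708282470703, 106.09098052978516), 6.007105350494385)
pad old z 5296 ((434.3385925292969, 234.64727783203125), (151.07052612304688, 106.89073181152344), 5.877545356750488)
[(array([[0.4289425 , 0.23479461, 0.        ]]), 0.97)]
slide [20.08, -2.63, -1.5] rot [0.0005, 0.0044, 0.0014] rows>= 4.9 t 19.9167 pos [0.6243 0.3018 0.2259] q [ 0.41  0.3   1.58 -0.    1.25 -1.36]
```

View pics/w14.png

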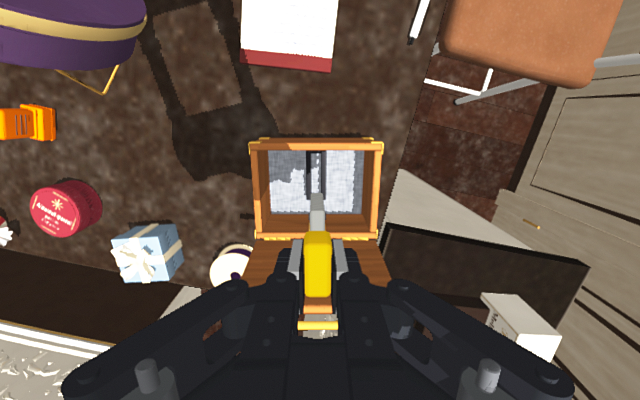

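View pics/t14.png

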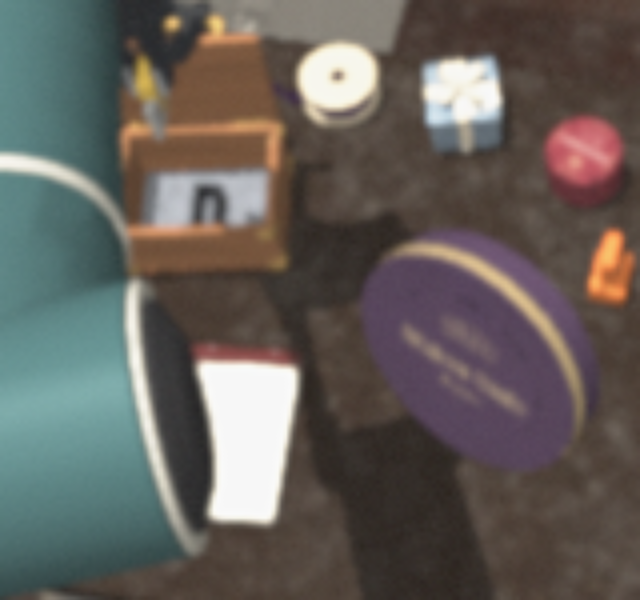

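Request:
play_rows --slide '[[4, -0.5, -1], [8, -1, -1], [12, -1.6, -1], [16, -2.1, -1], [20, -2.6, -1], [20, -2.6, -1], [20, -2.6, -1], [20, -2.6, -1], [20, -2.6, -1], [20, -2.6, -1]]' --delta_rot '[[0, 0, 0], [0, 0, 0], [0, 0, 0], [0, 0, 0], [0, 0, 0], [0, 0, 0], [0, 0, 0], [0, 0, 0], [0, 0, 0], [0, 0, 0]]'

```text
time: 20.75
tool_pos: [0.4349, 0.2359, 0.2349]
tcp_rot: [-0.322, 3.121, 0.001]
wrist_force: [-0.2, 0.4, -0.4]
width: 0.153
```

```bash
python3 - <<'E'
from h import *
st=read_state();p=read_camera("wrist");save(p,"w15.png");print(st["wrist_force"],st["width"],st["joint_vel"].round(3))
s=read_camera("scene");cv2.imwrite("pics/s15.png",cv2.resize(s["image"][60:360,120:440,::-1],None,fx=2,fy=2,interpolation=cv2.INTER_CUBIC))
T=T_of(s);C=cloud(s,T);hsv=cv2.cvtColor(s["image"],cv2.COLOR_RGB2HSV).astype(int)
m=((hsv[...,0]<6)|(hsv[...,0]>173))&(hsv[...,1]>120)&(C[...,2]>.055)&(C[...,2]<.08)&(np.hypot(C[...,0]-.466,C[...,1]+.35)<.04)
print("red die",m.sum(),C[m].mean(0),C[m][:,2].max())
plan([.434,.2345,.235],np.radians(101.7))
E
```

```text
[-0.20142136  0.41524702 -0.4078844 ] 0.15313652574606496 [-0.001  0.003 -0.003 -0.     0.003 -0.001]
red die 84 [ 0.46693544 -0.35555264  0.06480892] 0.06934618284514327
slide [0.11, -0.11, -0.01] rot [0.0004, 0.0042, 0.0012] rows>= 0.0 t 20.85 pos [0.4348 0.2358 0.2349] q [ 0.45 -0.08  1.99 -0.    1.23 -1.33]
```

View pics/w15.png

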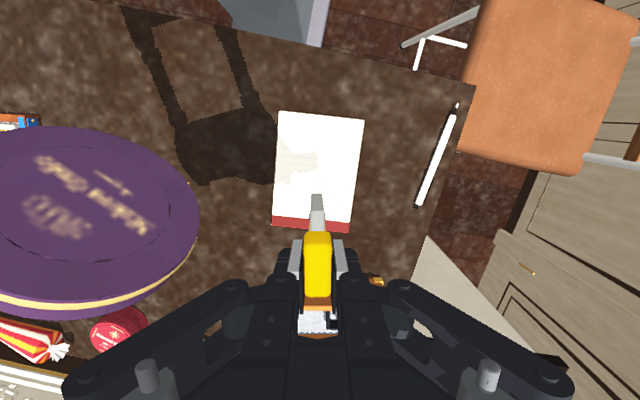

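View pics/s15.png

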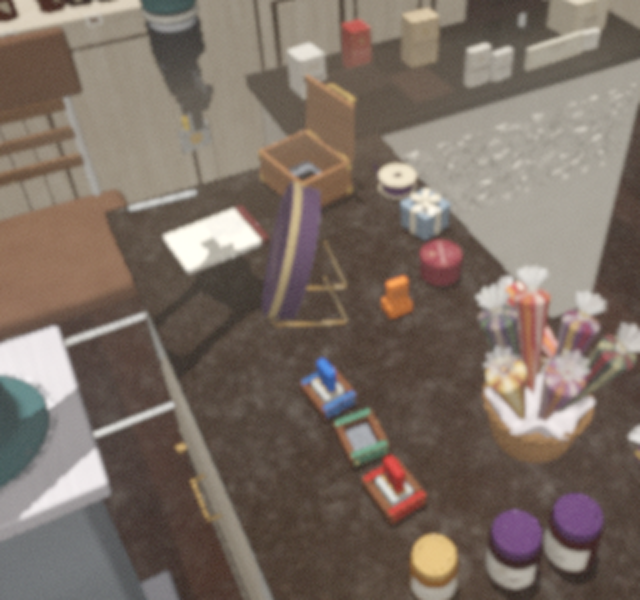

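The scene picture shows the red die home at (395,490), the flap upright at (330,120), and the insert held at (190,130) over the pad at (212,240). The blue die, jar, tin and box have not been disturbed. The arm is still, so I'm handing in.

```bash
python3 -c "
from h import *
print(finish_job()); st=read_state(); print(st['time'],st['tool_pos'],st['width'])"
```

```text
the job is handed in; nothing more can be done
None
the job is handed in; nothing more can be done
```

The job is handed in at about 20.9 s of the 72 s allowed; `finish_job()` gives no verdict, so everything below comes from my own checks.

- **Red die:** It stands in the red holder, let go. Its top measured 67.8 mm (68 mm is fully home) and its position is within about 1 mm of the holder's centre.
- **Flap:** I lifted it by its handle and released it. A fit to its face put it about 3° beyond upright, roughly 1.63 rad, and it still looked upright in the last scene picture.
- **Insert:** I drew it out by the yellow grip. It is held still and upright at (0.435, 0.236), about 2 mm from the measured pad centre of (0.434, 0.235). Its centre is about 0.22 m up, and the grip opening of 13 mm shows it is held.
- **Left alone:** The blue die, honey jar, red tin and gift box look untouched in the last scene picture, which I checked by eye only.

Two readings disagreed slightly. The last scene-camera reading of the red die was 4–5 mm off the wrist-camera one along y. That camera sees the handle from one side only, so I trusted the closer wrist view. The network's hinge point was also about 6 mm from my geometric fit, and I used the fit.

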